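Gauge a flanged sleeve and present it to the inspection camera

TASK

In the car-parts store's goods-in check, take the brass flanged sleeve out of the tray and slide it, flange first, fully down onto the gauge pin until it seats on the block, proving its bore. Then lift it off and present it to the upward-looking inspection camera: hold it still in the air with the flange face towards the lens and square to it, centred on the lens axis and about 10 cm out from the glass. Finish while still holding it there, leaving the steel sleeve, carton, can and wrench where they are and without bumping the camera.

Things in the scene. Friction and masses are not known exactly. Their poses are not given: they have to be found in the camera images.
- brass_sleeve_center (a point): centre (half-way up, on the axis) of the brass flanged sleeve: 60 mm tall, barrel 36 mm outside diameter, through bore 23 mm, flange 52 mm diameter and 6 mm thick at the bottom; about 0.3 kg. z runs along its axis from the flange to the plain end. It starts standing on its flange on the tray's floor
- brass_sleeve_face (a point): centre of the brass sleeve's flange face (its underside), 30 mm below the centre point; z as for the centre
- steel_sleeve_center (a point): centre of the dark grey steel sleeve, same outside shape as the brass one but with a 14 mm bore that does not go over the pin; it stands in the same tray, 80 to 130 mm from the brass one (either side); to be left alone
- tray: grey open parts tray, fixed, 170 (x) by 220 (y) mm outside, 4 mm walls, 22 mm high, floor 4 mm thick; origin under its centre; the two sleeves stand side by side along its y axis
- gauge_seat (a point): foot of the gauge pin's axis, on the top face of the fixed blue gauge block (90 x 90 mm, 20 mm high); the upright steel pin is 20 mm in diameter and rises 45 mm above this point, the top 8 mm coned down to 10 mm diameter; z up
- camera_stand: fixed stand of the inspection camera: base plate 100 x 100 x 12 mm, two side plates up to 87 mm; origin under its centre; the lens leans towards its -x side
- lens (a point): centre of the lens glass, at the end of the black lens tube (40 mm diameter) on the white camera head (50 x 56 x 60 mm), about 0.125 m above the table; z is the lens axis, pointing out of the lens, upwards and leaning 14 to 35 degrees from vertical, roughly towards the robot
- focus (a point): invisible point in the air on the lens axis, 100 mm out from the glass, where the flange face's centre is to be held; z is the lens axis, pointing away from the camera. The camera head's tilt is stiff and stays as found
- carton: small brown carton 70 x 100 x 55 mm, loose, bystander; origin under its centre
- oil_can: red can 60 mm diameter, 110 mm tall, loose, bystander; origin under its centre
- wrench: steel wrench 170 mm long lying flat, loose, bystander; it lies along its x axis

How it is judged:
On the way:
1. the brass sleeve, in the gripper, sits fully down on the gauge pin, flange on the block (horizontal distance between brass_sleeve_face and gauge_seat below 0.004 m and z of brass_sleeve_face in the frame of gauge_seat below 0.005 m and z of brass_sleeve_center in the frame of gauge_seat above 0.024 m and contact force between brass_sleeve and the fingers above 0.5 N), for 0.1 s.
At the end, for the whole second after the job is handed in: the gripper still holds the brass sleeve in free air, at rest, nothing else touching it: the flange face's centre within 22 mm of the point 100 mm out on the lens axis, the flange end towards the lens, and the sleeve's axis within 0.2 rad (11 degrees) of the lens axis (distance between brass_sleeve_face and focus below 0.022 m and angle between the z axis of brass_sleeve_center and the z axis of focus, either way round below 0.2 rad and z of brass_sleeve_center in the frame of focus above 0.005 m and height (world z) of brass_sleeve_face above 0.15 m and contact force between brass_sleeve and the fingers above 1 N and contact force between brass_sleeve and camera_stand below 0.1 N and contact force between brass_sleeve and gauge below 0.1 N and linear speed of brass_sleeve below 0.02 m/s and angular speed of brass_sleeve below 0.2 rad/s); the arm keeps its last pose, push and grip.
It fails at once if the steel sleeve is moved more than 20 mm (distance of steel_sleeve_center from where it was at the start of the episode above 0.02 m).
It fails at once if the carton, can or wrench is moved more than 20 mm (distance of any of carton, oil_can, wrench from where it was at the start of the episode above 0.02 m).
It fails at once if the camera is bumped (more than 3 N) (contact force between camera_stand and anything else above 3 N).
It fails at once if the camera's aim is shifted by more than 8 mm at the focus point (distance of focus from where it was at the start of the episode above 0.008 m).
It also fails if it takes over 48 s, if anything falls off the work surface, if the arm or the gripper's body presses on something with over 40 N, if the wrist force passes 120 N, or if a joint passes its speed limit or range.

ROBOT

A 6-joint arm with a two-finger parallel gripper is mounted at the origin on the work surface. World frame = base frame: x ahead of the robot, y to its left, z up, the work surface at z = 0. Lengths are in m, angles in rad, forces in N, time in s.
With the tool pointing down it reaches from about 0.35 to 0.775 m from the base axis. Payload 5.5 kg.
Tool frame: the origin (TCP) lies midway between the tips of the shut fingers; the grasp point (between the pads) lies 19 mm behind it; y points along the fingers, z is the direction in which the jaws open and shut, and the axes are right-handed (so a half turn about y gives the same grasp; the last joint's range is limited). The gripper opens to 85 mm and grips with 20 to 120 N. Pads are 22 mm wide; open, the fingers measure 114 mm over their backs; the gripper's body (76 mm by 85 mm) begins 54 mm behind the grasp point. The pads swing forward as they close: fully open they stand 13 mm farther back than shut.
Start: joints at [1.085, 0.313, 0.046, 1.304, 0, 1.431], TCP at [0.195, 0.541, 0.231] pointing down, gripper open.
Joint ranges: [-2.76, 2.76], [-0.86, 1.69], [-1.03, 1.26], [-2.2, 2.34], [-1.47, 1.5], [-3.14, 3.14]. Speed limits (rad/s): [2.57, 2.57, 3.14, 3.14, 3.14, 3.14].

INTERFACE

Orientations are given as [roll, pitch, yaw] about the fixed x, y, z axes, in that order (R = Rz(yaw) Ry(pitch) Rx(roll)).
In Python, from bench import * gives the robot as it stands. The module is installed in compiled form; this text tells all that it offers.
- The arm moves only by the tool drive_tool, never from a script. Its argument "rows" is a list of rows, each a list of 4 numbers: the shift along the tool's x, y, z in mm, then the turn about the tool's y in degrees. A call has 1 to 8 rows; each row shifts and turns the commanded pose from where the row before left it, along the tool's axes as they then stand; what a row does not reach is not made up. A row lasts 1/8 s, in which the tool goes at most 62.5 mm and 10.7 degrees, less where a joint would pass 70% of its speed; a pose out of reach is approached as far as the arm can. A call with a gripper value outside its range is refused whole. "gripper" is the closure, from 0 (fully open) to 1 (shut), set as the call begins (left out, the last holds). The fingers move at their own pace and stop on an object; "squeeze" is the grip in N (left out, the last holds). Time passes only in rows, so rows that do not move let the fingers close. It gives the time, the measured TCP pose, the force and the opening at its end, in the units of the state.
- sense(): the state, without advancing time (a new reading comes with each control period).
- snapshot(name): name is "scene" or "top" or "wrist"; returns a dict with "pixels" (480x640x3 uint8, red, green, blue), "intrinsics" (3x3 intrinsics, pixels), "eye" and "rotation" of the camera in the world. Camera axes: x right, y down, z forward; pixel columns grow to the right and rows downward; lengths in m; the calibration is good to about 2 mm. A picture is of the moment at which its call begins. There is no depth.
- close_job(): hands the job in, once; it reports no verdict.
The state is a dict: "clock": time; "qpos": joint angles; "joint_velocities": joint speeds; "joint_efforts": joint torques, N m; "tool_pos": TCP position; "tool_rot": TCP orientation; "force": force on the tool from outside, world axes, zero at the start; "torque": the same for the moment, N m; "gripper_width": finger opening in m.
Only numpy, scipy, OpenCV 4.12 (cv2) and the standard library are available. Lean on these libraries where they do the work, as an engineer would, in place of code of your own. Each camera call takes 0.05 s, during which the arm holds its last target.

## Working session

There is one attempt and no reset: what is moved stays moved. The work goes in short steps, Python scripts to look and compute and a tool call to move; the robot and the scene stay as the last step left them, time stands still between calls to the robot, and variables do not carry over. Pictures are saved under pics/ and viewed, and the job is handed in when it is done.

Besides the shell and the picture viewer there is one more tool, called after "Emit:" as name(argument=value, ...) on one line, values as JSON. drive_tool: Moves the arm, as the interface text tells. Its arguments: {"type":"object","properties":{"rows":{"type":"array"},"gripper":{"type":"number"},"squeeze":{"type":"number"}},"required":["rows"]}

```bash
mkdir -p pics; python3 - <<'E'
from bench import *
import cv2,pickle
s=sense();print(s)
d={}
for n in("scene","top","wrist"):
    p=snapshot(n);d[n]=p;cv2.imwrite(f"pics/{n}0.png",p["pixels"][:,:,::-1]);print(n,p["intrinsics"],p["eye"],p["rotation"])
pickle.dump(d,open("p0.pkl","wb"))
E
```

```text
{'clock': 0.0, 'qpos': array([1.08539649e+00, 3.14008502e-01, 4.49716124e-02, 1.30359130e+00,
       1.04238018e-05, 1.43121532e+00]), 'joint_velocities': array([ 0.00091513, -0.00172066, -0.0001159 ,  0.00096003, -0.00106041,
        0.00064162]), 'joint_efforts': array([ 7.26192156e-04, -4.80623281e+01,  2.98535782e+01,  1.95620977e-02,
       -1.99672172e-04,  8.80238868e-07]), 'tool_pos': array([0.19466143, 0.54050457, 0.23040125]), 'tool_rot': array([-1.57260892e+00,  2.65186139e-04, -3.45819081e-01]), 'force': array([0.52821305, 0.68985021, 0.65484804]), 'torque': array([-0.04108462, -0.03715231,  0.01872866]), 'gripper_width': 0.08540521590879155}
scene [[617.8516177    0.         316.09744975]
 [  0.         617.8516177  238.86980857]
 [  0.           0.           1.        ]] [ 0.9170493  -0.52886535  1.17976731] [-2.58267853 -0.01070538  0.55654527]
top [[478.31247643   0.         333.65790073]
 [  0.         478.31247643 246.51537615]
 [  0.           0.           1.        ]] [0.46991778 0.03526084 1.01254034] [-3.01055024 -0.0033817  -1.56206789]
wrist [[340.99952635   0.         320.60641326]
 [  0.         340.99952635 240.5814765 ]
 [  0.           0.           1.        ]] [0.11896821 0.5680866  0.37305303] [2.82395327e+00 1.33325711e-03 1.22574971e+00]
```

View pics/scene0.png

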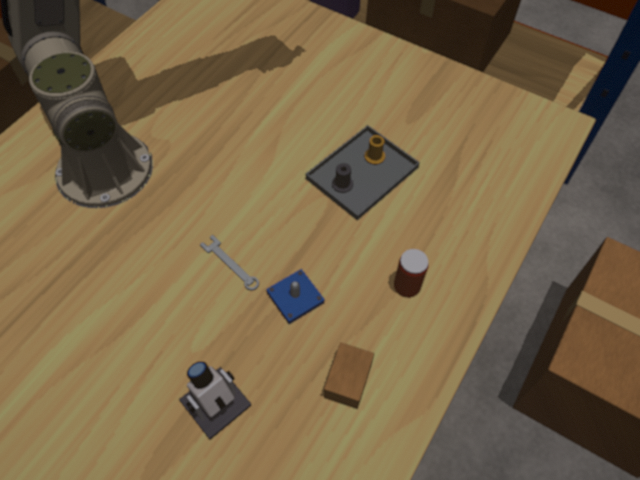

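View pics/top0.png

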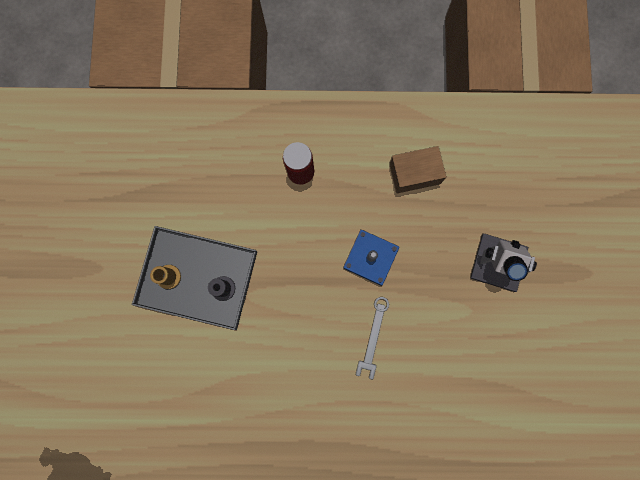

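View pics/wrist0.png

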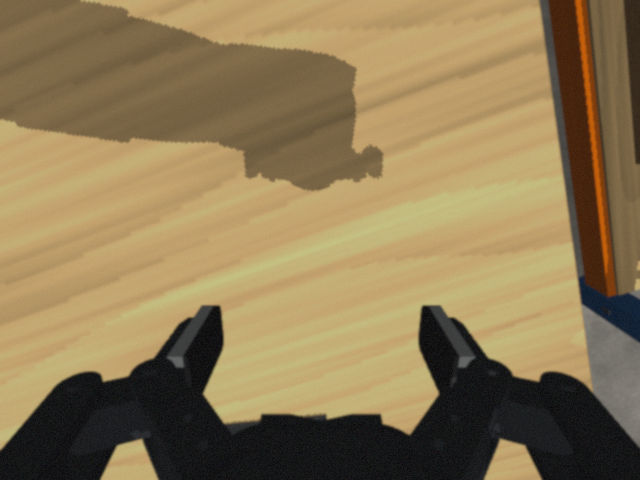

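The top view shows brass at ~(165,276), steel ~(221,288), the pin ~(372,257) and the lens ~(515,271). The wrist view sees only table so far. Next I'll enlarge crops.

```bash
cat > h.py <<'E'
import numpy as np,cv2,pickle
from scipy.spatial.transform import Rotation as Ro
def Rm(r): return Ro.from_euler('xyz',r).as_matrix()
def ray(p,uv):
    d=Rm(p["rotation"])@np.linalg.inv(p["intrinsics"])@np.array([uv[0],uv[1],1.]);return np.array(p["eye"]),d/np.linalg.norm(d)
def atz(p,uv,z):
    o,d=ray(p,uv);return o+d*(z-o[2])/d[2]
def proj(p,X):
    c=Rm(p["rotation"]).T@(np.asarray(X)-p["eye"]);u=p["intrinsics"]@c;return u[:2]/u[2]
def tri(obs):
    A=np.zeros((3,3));b=np.zeros(3);L=[]
    for p,uv in obs:
        o,d=ray(p,uv);M=np.eye(3)-np.outer(d,d);A+=M;b+=M@o;L.append((o,d))
    X=np.linalg.solve(A,b);return X,[np.linalg.norm(np.cross(X-o,d)) for o,d in L]
def crop(p,x0,y0,w,h,k,fn):
    im=p["pixels"][y0:y0+h,x0:x0+w,::-1];im=cv2.convertScaleAbs(im,alpha=1.4,beta=15)
    im=cv2.resize(im,None,fx=k,fy=k,interpolation=cv2.INTER_CUBIC)
    for i in range(0,w,10):
        cv2.line(im,(i*k,0),(i*k,4 if i%50 else 12),(0,0,255),1)
        if i%20==0: cv2.putText(im,str(x0+i),(i*k,24),0,.4,(0,0,255),1)
    for i in range(0,h,10):
        cv2.line(im,(0,i*k),(4,i*k),(0,0,255),1)
        if i%20==0: cv2.putText(im,str(y0+i),(6,i*k+4),0,.4,(0,0,255),1)
    return im
E
python3 - <<'E'
from h import *
d=pickle.load(open("p0.pkl","rb"));t=d["top"];s=d["scene"]
a=crop(t,130,220,130,100,6,0);cv2.imwrite("pics/c1.png",a)
b=crop(t,460,225,80,75,7,0);cv2.imwrite("pics/c2.png",b)
c=crop(s,170,345,90,95,6,0);cv2.imwrite("pics/c3.png",c)
e=crop(t,340,225,65,65,6,0);f=crop(s,260,265,65,65,6,0);cv2.imwrite("pics/c4.png",np.hstack([e,f]))
cv2.imwrite("pics/c5.png",crop(s,300,120,125,100,6,0))
E
```

```text
(no output)
```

View pics/c1.png

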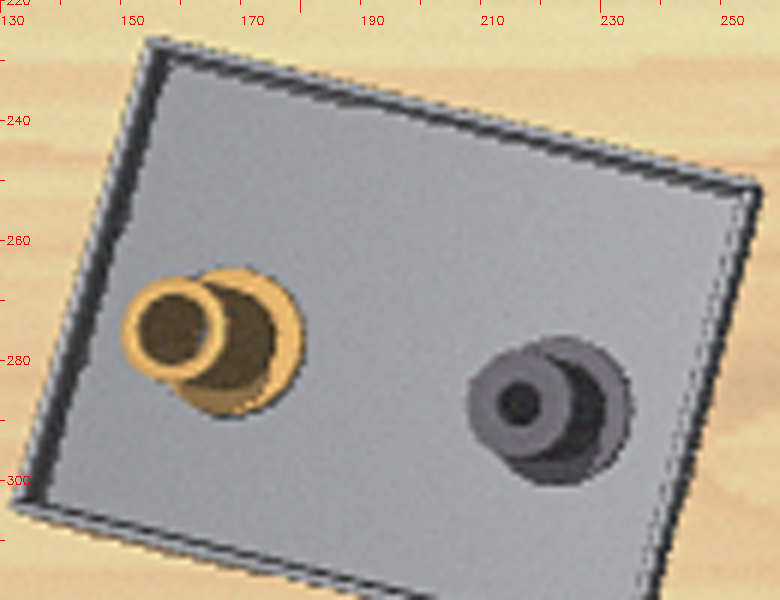

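View pics/c2.png

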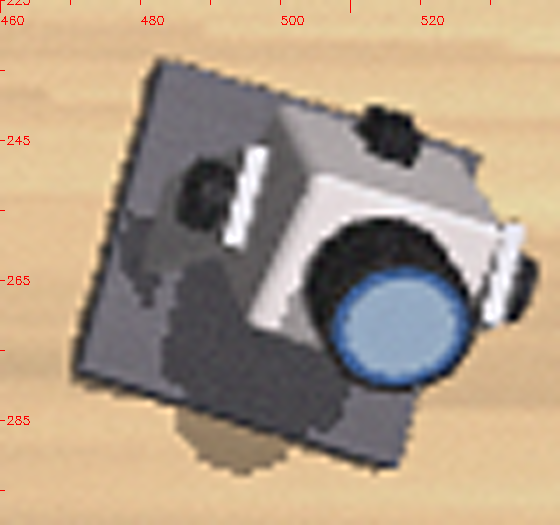

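View pics/c3.png

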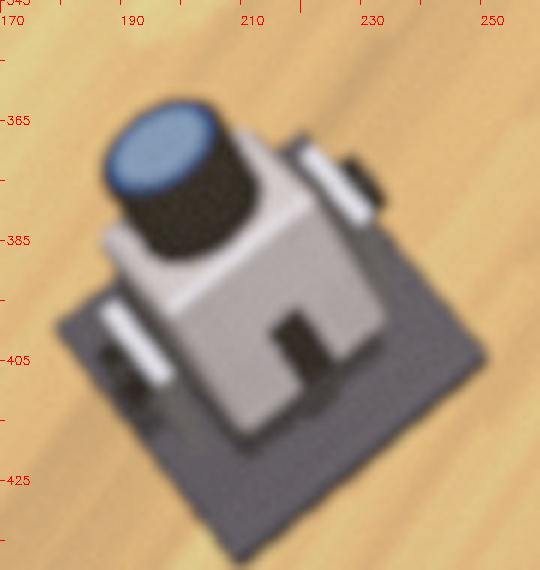

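View pics/c4.png

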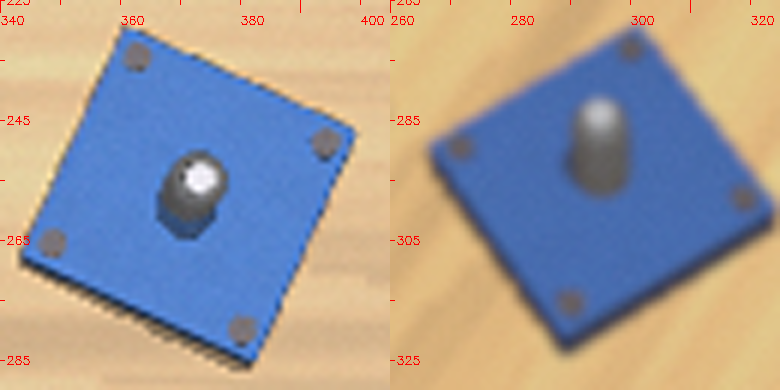

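View pics/c5.png

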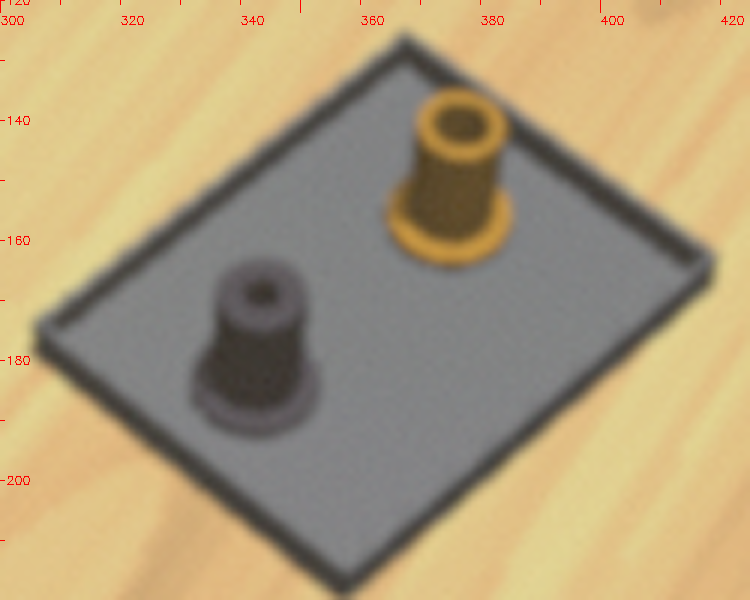

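```bash
python3 - <<'E'
from h import *
d=pickle.load(open("p0.pkl","rb"));t=d["top"];s=d["scene"]
print("brass top",atz(t,(158.2,274.4),.064),atz(s,(376.6,140.4),.064),tri([(t,(158.2,274.4)),(s,(376.6,140.4))]))
print("brass flange",atz(t,(167.8,276.6),.010))
print("steel top",atz(t,(130+519/6-.4,220+403/6-.4),.064),atz(s,(300+262/6-.4,120+294/6-.4),.064))
print("pin",atz(t,(372.9,254.1),.065),atz(s,(294.4,284.1),.065),"block",atz(t,(371.1,256.7),.02),atz(s,(294.75,293.7),.02))
L=tri([(t,(516.7,271)),(s,(196.6,369.1))]);B=tri([(t,(513.4,265.7)),(s,(203,379.7))]);print("lens",L,B)
a=L[0]-B[0];print(np.linalg.norm(a),a/np.linalg.norm(a),np.degrees(np.arccos(a[2]/np.linalg.norm(a))))
c=[atz(t,(460+x/7-.43,225+y/7-.43),.012)for x,y in[(162,60),(75,377),(395,467),(478,157)]]
print("base",np.array(c),np.mean(c,0))
for i in range(4):
    v=c[(i+1)%4]-c[i];print(np.linalg.norm(v),np.degrees(np.arctan2(v[1],v[0])))
cc=[atz(s,(170+x/6-.42,345+y/6-.42),.012)for x,y in[(57,325),(240,565),(487,355)]]
print(np.array(cc),(cc[0]+cc[2])/2)
c=[atz(t,(130+x/6-.43,220+y/6-.43),.022)for x,y in[(155,40),(17,505),(760,187)]]
print("tray",np.array(c));v=c[1]-c[0];print(np.degrees(np.arctan2(v[1],v[0])))
print("can",atz(t,(297,155),.11),"carton",atz(t,(418,165),.055),"wr",atz(t,(381,304),0),atz(t,(367,373),0))
E
```

```text
brass top [0.53600746 0.38049835 0.064     ] [0.53438248 0.3801893  0.064     ] (array([0.53539497, 0.37935354, 0.06575377]), [np.float64(0.0006744931088458615), np.float64(0.0006744931088459023)])
brass flange [0.53534044 0.37981195 0.01      ]
steel top [0.5125765  0.26480968 0.064     ] [0.51078295 0.26477731 0.064     ]
pin [ 0.58028532 -0.04525359  0.065     ] [ 0.57885656 -0.04623966  0.065     ] block [ 0.58002856 -0.04530758  0.02      ] [ 0.57817592 -0.04541781  0.02      ]
lens (array([ 0.54362896, -0.30759813,  0.12633392]), [np.float64(0.0004232937356719688), np.float64(0.00042329373567204026)]) (array([ 0.55608302, -0.31181918,  0.09986791]), [np.float64(0.0002743790559144292), np.float64(0.00027437905591472136)])
0.02955284873183584 [-0.42141637  0.14283074  0.89554878] 26.420993739925184
base [[ 0.63330752 -0.28270418  0.012     ]
 [ 0.53705211 -0.25358298  0.012     ]
 [ 0.51107098 -0.3483043   0.012     ]
 [ 0.60454609 -0.37722011  0.012     ]] [ 0.57149418 -0.31545289  0.012     ]
0.10056414771161531 163.16728833361762
0.09821989495278347 -105.33843550277648
0.09784538965714554 -17.189050159479223
0.09879514628775055 73.0748670321163
[[ 0.51072067 -0.34862972  0.012     ]
 [ 0.6056144  -0.3778505   0.012     ]
 [ 0.63240928 -0.28378232  0.012     ]] [ 0.57156497 -0.31620602  0.012     ]
tray [[0.63997165 0.40736893 0.022     ]
 [0.4781866  0.44527797 0.022     ]
 [0.59013441 0.19441006 0.022     ]]
166.81252290570282
can [0.76840983 0.10637218 0.11      ] carton [ 0.76767808 -0.13971323  0.055     ] wr [ 0.48239781 -0.06760154  0.        ] [ 0.34074088 -0.03810483  0.        ]
```

Measurements agree to about 2 mm:
- **Brass:** (0.535, 0.380)
- **Pin:** (0.5795, -0.0455)
- **Lens:** (0.5436, -0.3076, 0.126), tilted about 26° with the lean azimuth about 162°

The tool can only yaw. So I'll have to pivot the sleeve in the pads about the jaw axis by pushing it against the pin. A tool yaw of about -17.5° gives the right tilt plane.

Emit:
drive_tool(rows=[[0,0,0,-2.3],[50,0,-7,0],[55,0,-7.5,0],[60,0,-8,0],[60,0,-8,0],[58,0,-8,0],[50,0,-7,0],[40,0,-5.2,0]], gripper=0, squeeze=20)

```text
clock: 1.15
tool_pos: [0.5372, 0.3789, 0.2307]
tool_rot: [-1.571, 0.0, -0.307]
force: [0.3, 1.0, -0.1]
gripper_width: 0.0856
```

```bash
cat >> h.py <<'E'
def delta(st,target,yaw=None):
    R=Rm(st["tool_rot"]);print("tool",np.round(st["tool_pos"],4),np.round(np.degrees(st["tool_rot"]),2),"t",st["clock"],"F",np.round(st["force"],1),"w",st["gripper_width"])
    print("delta tool mm",np.round(R.T@(np.array(target)-st["tool_pos"])*1000,1))
E
python3 - <<'E'
from bench import *
from h import *
delta(sense(),[.5352,.380,.026])
p=snapshot("wrist");pickle.dump(p,open("w1.pkl","wb"));cv2.imwrite("pics/w1.png",p["pixels"][:,:,::-1])
print(proj(p,[.5352,.380,.064]),proj(p,[.5352,.380,.01]),sense()["tool_pos"])
E
```

```text
tool [0.5372 0.3789 0.2307] [-9.003e+01  3.000e-02 -1.759e+01] t 1.15 F [ 0.3  1.  -0.1] w 0.08564547229509525
delta tool mm [ -2.1 204.7   0.5]
[320.94814603 216.92000879] [320.91014463 204.65402248] [0.5414505  0.37660179 0.23001642]
```

View pics/w1.png

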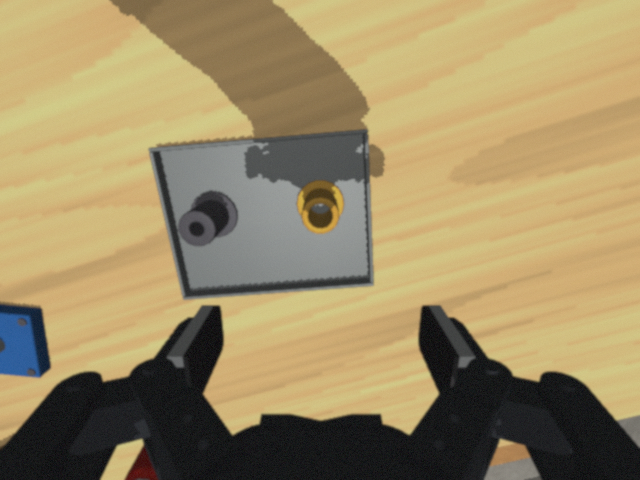

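The wrist view shows the brass top ring at ~(321,212), in line with the measured position (predicted ~(321,217) while still moving). I'll correct -7 / +1.3 mm and descend in stages.

Emit:
drive_tool(rows=[[-3.5,20,0.6,0],[-3.5,30,0.7,0],[0,35,0,0],[0,25,0,0],[0,10,0,0],[0,0,0,0]])

```text
clock: 1.95
tool_pos: [0.5286, 0.3836, 0.1108]
tool_rot: [-1.572, 0.001, -0.306]
force: [-1.3, 0.6, 0.3]
gripper_width: 0.0853
```

```bash
python3 - <<'E'
from bench import *
from h import *
p=snapshot("wrist");
delta(sense(),[.5352,.380,.026])
pickle.dump(p,open("w1.pkl","wb"));cv2.imwrite("pics/w2.png",p["pixels"][:,:,::-1])
print(proj(p,[.5352,.380,.064]),proj(p,[.5352,.380,.01]))
E
```

```text
tool [0.5293 0.3839 0.1118] [-8.998e+01 -2.000e-02 -1.751e+01] t 2.0 F [-0.8  0.1  0.2] w 0.08520134567812755
delta tool mm [ 6.8 85.8 -2. ]
[318.00195313 280.71386448] [318.56472095 250.56768365]
```

View pics/w2.png

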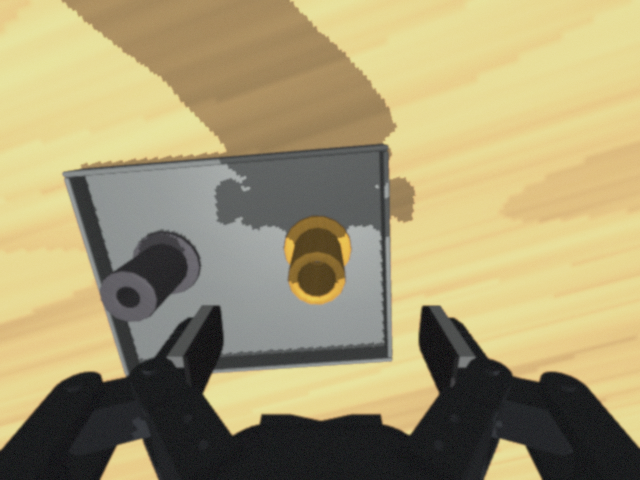

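Brass top ring at ~(317,277), predicted (318,281): consistent. The arm had overshot on the previous reading. Correcting +6.8 / -2 and finishing the descent.

Emit:
drive_tool(rows=[[3.4,0,-1,0],[3.4,0,-1,0],[0,15,0,0],[0,25,0,0],[0,25,0,0],[0,15,0,0],[0,5.5,0,0],[0,0,0,0]])

```text
clock: 3.0
tool_pos: [0.535, 0.3798, 0.0258]
tool_rot: [-1.571, 0.0, -0.306]
force: [-0.2, -0.6, 0.2]
gripper_width: 0.0853
```

```bash
python3 - <<'E'
from bench import *
from h import *
p=snapshot("wrist");q=snapshot("scene")
delta(sense(),[.5352,.380,.026])
cv2.imwrite("pics/w3.png",p["pixels"][:,:,::-1]);cv2.imwrite("pics/s3.png",crop(q,300,90,130,120,6,0))
E
```

```text
tool [0.5356 0.3802 0.0267] [-8.993e+01 -6.000e-02 -1.751e+01] t 3.1 F [ 0.2  0.2 -0.7] w 0.08533106097465583
delta tool mm [-0.4  0.7 -0.3]
```

View pics/w3.png

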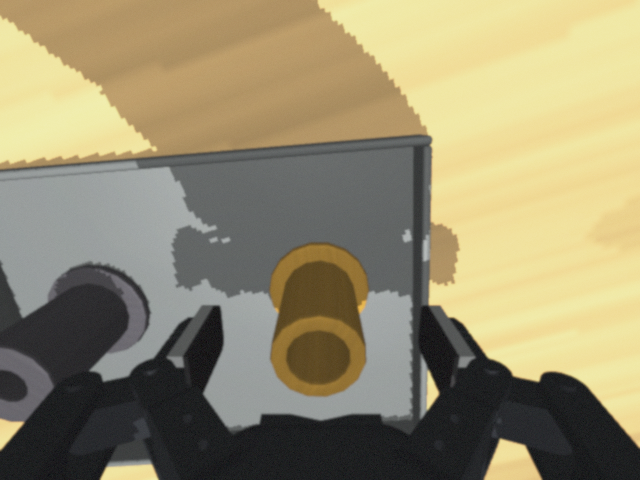

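View pics/s3.png

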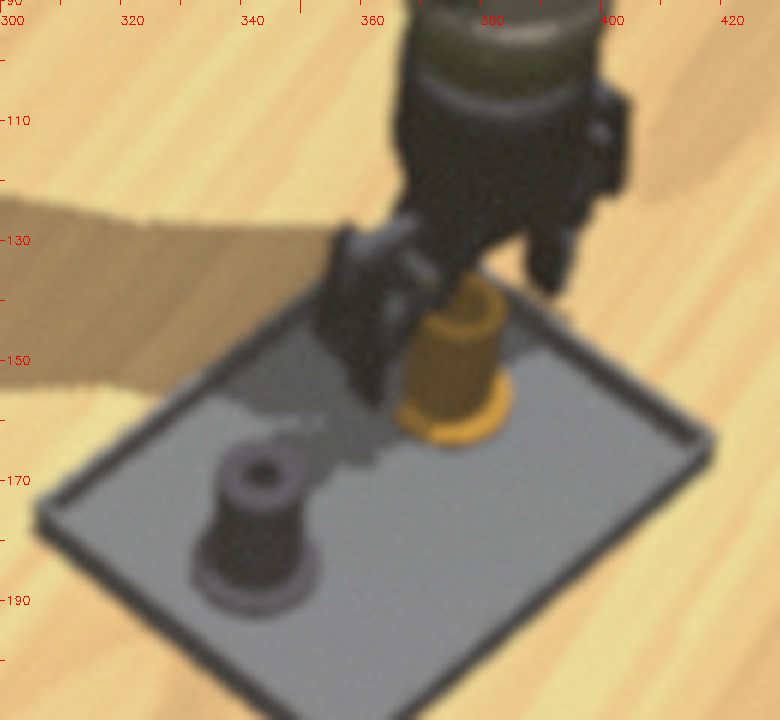

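The sleeve sits centred between the fingers (rim ~(318,357) in the wrist view). Close.

Emit:
drive_tool(rows=[[0,0,0,0],[0,0,0,0],[0,0,0,0],[0,0,0,0],[0,0,0,0],[0,0,0,0]], gripper=1, squeeze=50)

```text
clock: 3.85
tool_pos: [0.5353, 0.38, 0.0264]
tool_rot: [-1.57, -0.001, -0.306]
force: [-0.9, -0.1, 5.0]
gripper_width: 0.0353
```

```bash
python3 - <<'E'
from bench import *
from h import *
p=snapshot("wrist");q=snapshot("scene")
delta(sense(),[.5352,.380,.026])
cv2.imwrite("pics/w4.png",p["pixels"][:,:,::-1]);cv2.imwrite("pics/s4.png",crop(q,300,90,130,120,6,0))
E
```

```text
tool [0.5353 0.38   0.0265] [-8.996e+01 -4.000e-02 -1.751e+01] t 3.95 F [-0.4 -0.4  5.3] w 0.034806599824816514
delta tool mm [-0.1  0.5 -0. ]
```

View pics/w4.png

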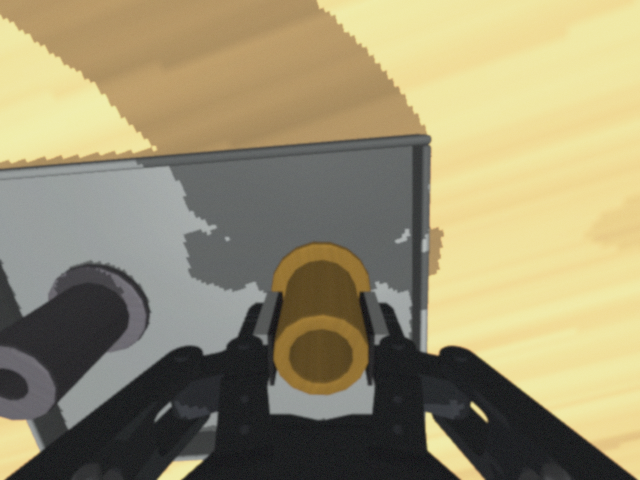

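View pics/s4.png

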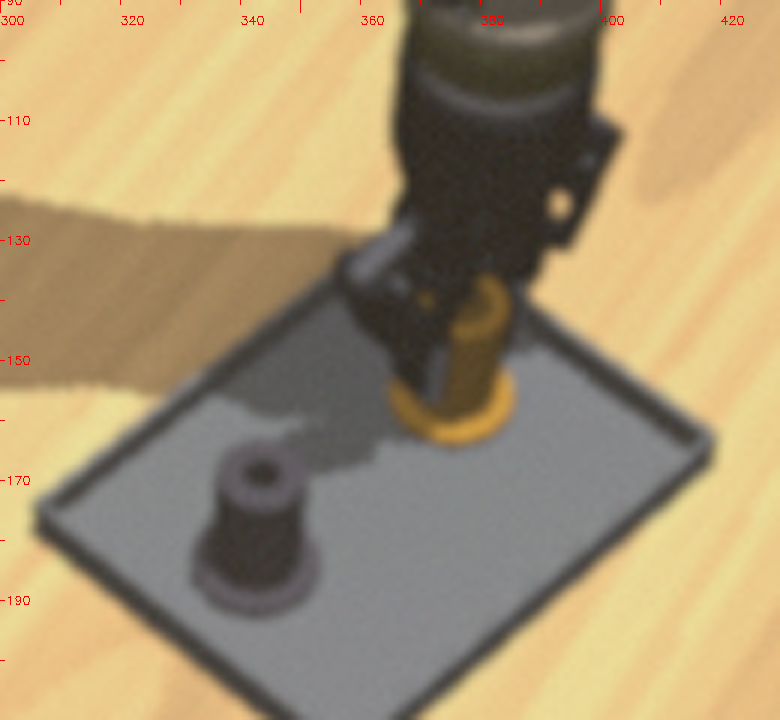

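Gripped: width 35 mm, pads on the barrel, and the steel sleeve hasn't moved. Lift clear.

Emit:
drive_tool(rows=[[0,-10,0,0],[0,-30,0,0],[0,-45,0,0],[0,-30,0,0],[0,-10,0,0],[0,0,0,0]])

```text
clock: 4.7
tool_pos: [0.5349, 0.3798, 0.1506]
tool_rot: [-1.571, -0.0, -0.306]
force: [-0.1, -0.5, -2.2]
gripper_width: 0.0348
```

Emit:
drive_tool(rows=[[10,0,-23,0],[23,0,-53,0],[26,0,-60,0],[26,0,-60,0],[26,0,-60,0],[26,0,-60,0],[22,0,-51,0],[11,0,-25.6,0]])

```text
clock: 5.7
tool_pos: [0.5762, -0.0381, 0.1489]
tool_rot: [-1.572, 0.003, -0.31]
force: [-0.1, -0.2, -1.8]
gripper_width: 0.0348
```

Emit:
drive_tool(rows=[[0,0,0,0],[0,0,0,0],[0,0,0,0]])

```text
clock: 6.08
tool_pos: [0.5772, -0.0332, 0.1503]
tool_rot: [-1.571, 0.001, -0.304]
force: [-0.1, -0.1, -2.6]
gripper_width: 0.0354
```

```bash
python3 - <<'E'
from bench import *
from h import *
p=snapshot("wrist");t=snapshot("top");q=snapshot("scene")
delta(sense(),[.5795,-.0456,.11])
pickle.dump((p,t,q),open("p5.pkl","wb"))
cv2.imwrite("pics/w5.png",p["pixels"][:,:,::-1]);cv2.imwrite("pics/s5.png",np.hstack([crop(q,250,190,100,130,4,0),crop(t,320,200,90,130,4,0)]))
E
```

```text
tool [ 0.5776 -0.0332  0.1507] [-9.000e+01  1.000e-02 -1.742e+01] t 6.225 F [ 0.3  0.2 -1.2] w 0.03487891540951694
delta tool mm [  5.5  40.7 -11.2]
```

View pics/w5.png

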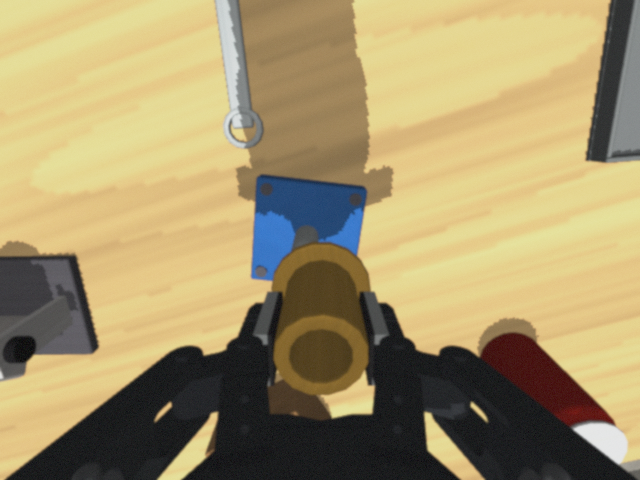

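View pics/s5.png

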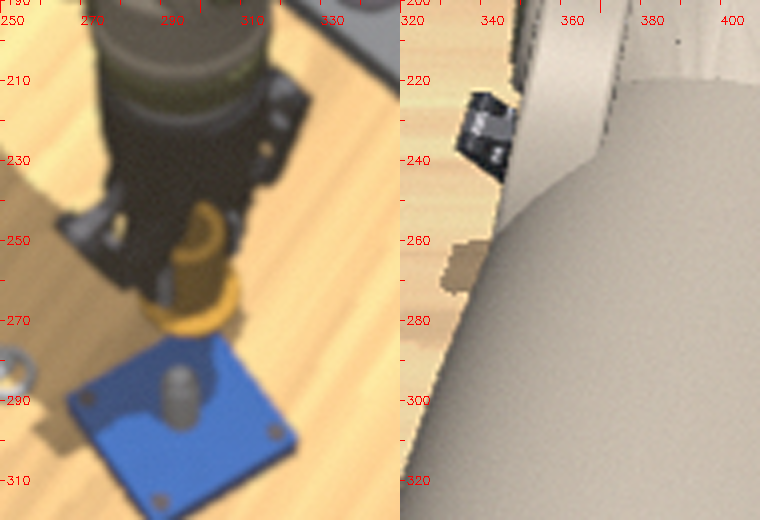

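The sleeve sits in the grip exactly as before (same wrist pixels), with the pin seen at (305,235) in the wrist view. The move was speed-limited, so I'll correct it and come down to just above the pin.

Emit:
drive_tool(rows=[[2.7,0,-5.6,0],[2.8,0,-5.6,0],[0,12,0,0],[0,18,0,0],[0,9,0,0],[0,0,0,0],[0,0,0,0]])

```text
clock: 7.1
tool_pos: [0.58, -0.0467, 0.1122]
tool_rot: [-1.571, -0.001, -0.306]
force: [0.7, -0.2, -1.8]
gripper_width: 0.035
```

```bash
python3 - <<'E'
from bench import *
from h import *
p=snapshot("wrist");t=snapshot("top");q=snapshot("scene")
s=sense();delta(s,[.5795,-.0456,.0425])
pickle.dump((p,t,q),open("p6.pkl","wb"))
for z in(.0225,.0285,.0825-.11+.11):pass
X=s["tool_pos"]
print("proj face",proj(q,X-[0,0,.0225]),"top",proj(q,X+[0,0,.0375]),"pin",proj(q,[.5795,-.0456,.065]))
cv2.imwrite("pics/w6.png",crop(p,200,160,240,240,3,0));cv2.imwrite("pics/s6.png",crop(q,250,220,90,90,6,0))
E
```

```text
tool [ 0.5802 -0.0467  0.1125] [-8.999e+01 -8.000e-02 -1.751e+01] t 7.25 F [-0.8  0.  -1.6] w 0.034945873329529
delta tool mm [-1.1 70.   0.8]
proj face [294.59566464 278.7283526 ] top [294.00719217 263.84176525] pin [294.83662487 284.01360721]
```

View pics/w6.png

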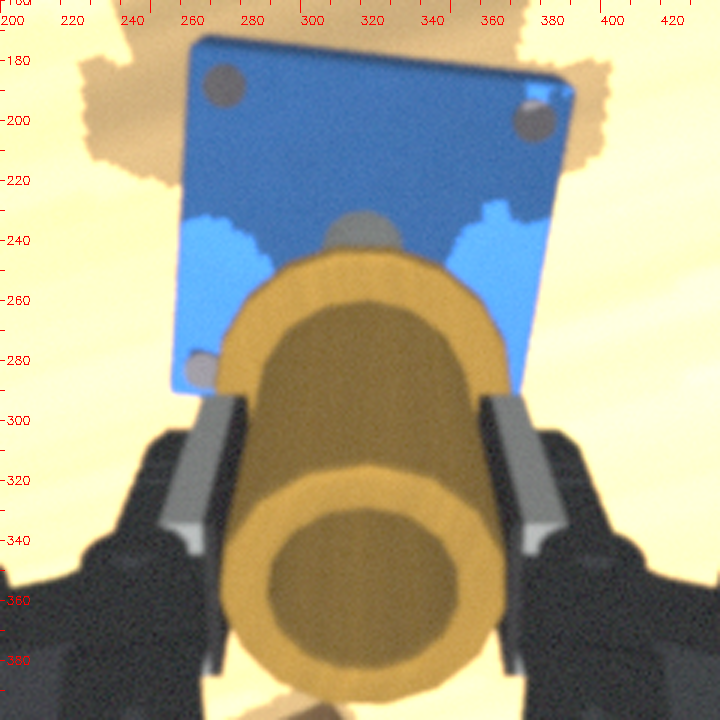

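View pics/s6.png

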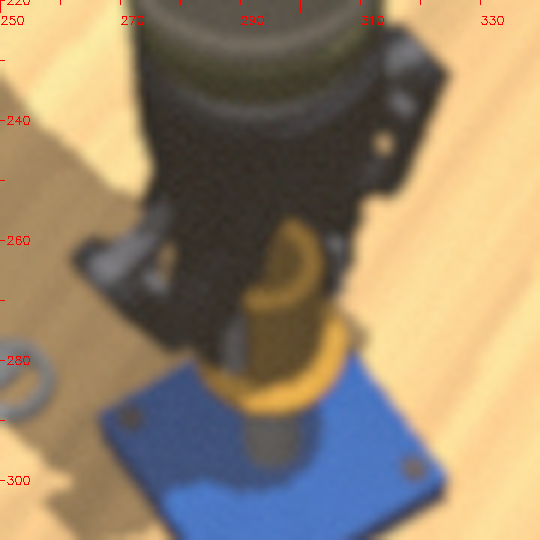

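Pin and sleeve are laterally within about 1 px in the wrist view (321.3 vs 320.5). I'll apply -1.1 / +0.8 mm and go down over the cone, watching force.

Emit:
drive_tool(rows=[[-1.1,0,0.8,0],[0,8,0,0],[0,10,0,0],[0,8,0,0],[0,5,0,0],[0,3,0,0],[0,0,0,0]])

```text
clock: 8.12
tool_pos: [0.5788, -0.0455, 0.0776]
tool_rot: [-1.571, 0.0, -0.306]
force: [1.5, -0.3, -2.0]
gripper_width: 0.0351
```

```bash
python3 - <<'E'
from bench import *
from h import *
q=snapshot("scene");p=snapshot("wrist")
s=sense();delta(s,[.5795,-.0456,.0425]);print(s["torque"])
X=s["tool_pos"]
im=crop(q,250,220,90,90,6,0)
for off in(-2,0,2):
    a=np.linspace(0,2*np.pi,60);R=Rm(s["tool_rot"])
    P=[X+R@np.array([off/1000,.0225,0])+.026*np.array([np.cos(i),np.sin(i),0]) for i in a]
    uv=np.array([(proj(q,x)+.5-[250,220])*6 for x in P]).astype(int);cv2.polylines(im,[uv],True,(0,255,0) if off==0 else (0,0,255) if off>0 else (255,255,0),1)
cv2.imwrite("pics/s7.png",im)
E
```

```text
tool [ 0.5791 -0.0455  0.078 ] [-8.999e+01 -3.000e-02 -1.751e+01] t 8.225 F [-0.2  0.8 -2.7] w 0.03485108908440406
delta tool mm [ 0.4 35.5  0.1]
[-0.01901204 -0.03652667  0.02780449]
```

View pics/s7.png

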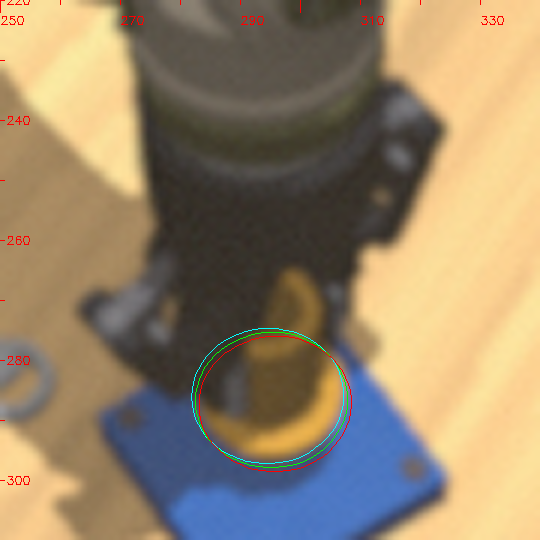

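The flange is over the cone (face at 55 mm, pin top at 65 mm) with no contact force. Continue down to the seat.

Emit:
drive_tool(rows=[[0,5,0,0],[0,7,0,0],[0,7,0,0],[0,6,0,0],[0,0,0,0]])

```text
clock: 8.85
tool_pos: [0.5784, -0.0455, 0.052]
tool_rot: [-1.571, 0.001, -0.306]
force: [-0.3, -0.3, -1.6]
gripper_width: 0.0351
```

Emit:
drive_tool(rows=[[0,4,0,0],[0,3,0,0],[0,2,0,0],[0,2,0,0],[0,0,0,0],[0,0,0,0]])

```text
clock: 9.6
tool_pos: [0.5788, -0.0455, 0.0424]
tool_rot: [-1.571, -0.0, -0.306]
force: [-3.1, 0.3, 4.9]
gripper_width: 0.0347
```

```bash
python3 - <<'E'
from bench import *
from h import *
q=snapshot("scene");p=snapshot("wrist")
s=sense();delta(s,[.5795,-.0456,.0425]);print(s["torque"])
cv2.imwrite("pics/s8.png",np.hstack([crop(q,250,220,90,100,5,0)]));cv2.imwrite("pics/w8.png",crop(p,200,160,240,240,3,0))
E
```

```text
tool [ 0.5788 -0.0455  0.0424] [-8.999e+01 -2.000e-02 -1.751e+01] t 9.7 F [-3.9  0.5  5.9] w 0.03522441747824448
delta tool mm [ 0.7 -0.1  0.1]
[0.14403966 0.56661946 0.00872468]
```

View pics/s8.png

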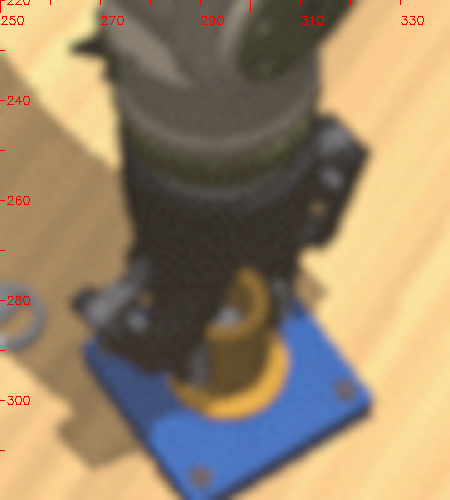

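View pics/w8.png

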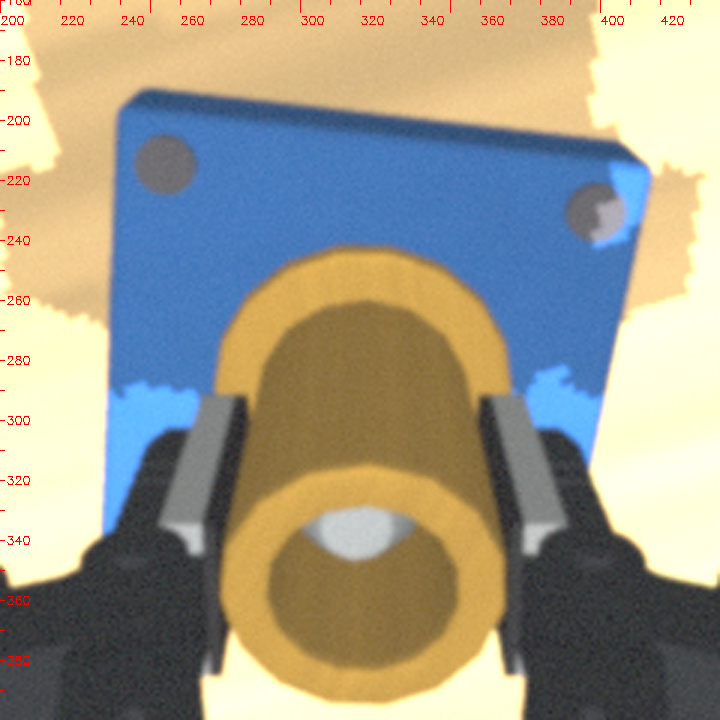

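Fully down: TCP at 42.4 mm (expected 42.5), force reversed to +5.9 N up, and the pin tip is visible in the bore. Press slightly more and hold.

Emit:
drive_tool(rows=[[0,1,0,0],[0,0,0,0],[0,0,0,0],[0,0,0,0]])

```text
clock: 10.2
tool_pos: [0.5789, -0.0455, 0.0424]
tool_rot: [-1.571, -0.001, -0.306]
force: [-5.1, 0.4, 12.1]
gripper_width: 0.0353
```

Seated firmly (12 N up), so the bore is proved. Next is the tilt: lift off, go to the block's far side, and push the flange against the block's side face. Measuring the block's yaw from the images first.

Emit:
drive_tool(rows=[[0,-8,0,0],[0,-15,0,0],[0,-20,0,0],[0,-20,0,0],[0,-12,0,0],[0,0,0,0]])

```text
clock: 10.95
tool_pos: [0.5798, -0.0457, 0.117]
tool_rot: [-1.57, -0.002, -0.306]
force: [-0.4, 0.1, -1.4]
gripper_width: 0.0353
```

```bash
python3 - <<'E'
from bench import *
from h import *
d=pickle.load(open("p0.pkl","rb"));t=d["top"]
c=[atz(t,(340+x/6-.42,225+y/6-.42),.02)for x,y in[(137,56),(325,143),(242,329),(52,243)]]
for i in range(4):
    v=c[(i+1)%4]-c[i];print(np.linalg.norm(v),np.degrees(np.arctan2(v[1],v[0])))
delta(sense(),[.5795+.081*.906,-.0456-.081*.4226,.0335])
E
```

```text
0.0721920778385712 -114.64939549072606
0.07136806632005661 155.83714611411412
0.07205608148152734 66.04959011819163
0.0722483926406305 -24.056674802391992
tool [ 0.5798 -0.0457  0.117 ] [-89.98  -0.14 -17.51] t 10.95 F [-0.4  0.1 -1.4] w 0.03528307151749235
delta tool mm [ 79.8  83.7 -10.6]
```

Emit:
drive_tool(rows=[[0,0,0,6.8],[15,0,0,0],[25,0,0,0],[25,0,0,0],[15,0,0,0],[0,0,0,0],[0,0,0,0]])

```text
clock: 11.82
tool_pos: [0.6506, -0.078, 0.1148]
tool_rot: [-1.571, 0.002, -0.424]
force: [0.2, 0.4, -0.8]
gripper_width: 0.0352
```

Emit:
drive_tool(rows=[[0,10,0,0],[0,20,0,0],[0,22,0,0],[0,16,0,0],[0,8,0,0],[0,0,0,0],[0,0,0,0]])

```text
clock: 12.7
tool_pos: [0.6524, -0.0786, 0.0406]
tool_rot: [-1.57, -0.001, -0.424]
force: [-0.0, 0.4, -2.3]
gripper_width: 0.035
```

```bash
python3 - <<'E'
from bench import *
from h import *
q=snapshot("scene");p=snapshot("wrist")
s=sense();delta(s,[.5795+.081*.911,-.0456-.081*.4115,.0335])
cv2.imwrite("pics/s9.png",np.hstack([crop(q,250,220,110,110,6,0)]));cv2.imwrite("pics/w9.png",p["pixels"][:,:,::-1])
E
```

```text
tool [ 0.6524 -0.0786  0.0408] [-89.98  -0.1  -24.32] t 12.8 F [ 0.1 -1.  -2.3] w 0.034985480924754675
delta tool mm [0.9 7.3 0.1]
```

View pics/s9.png

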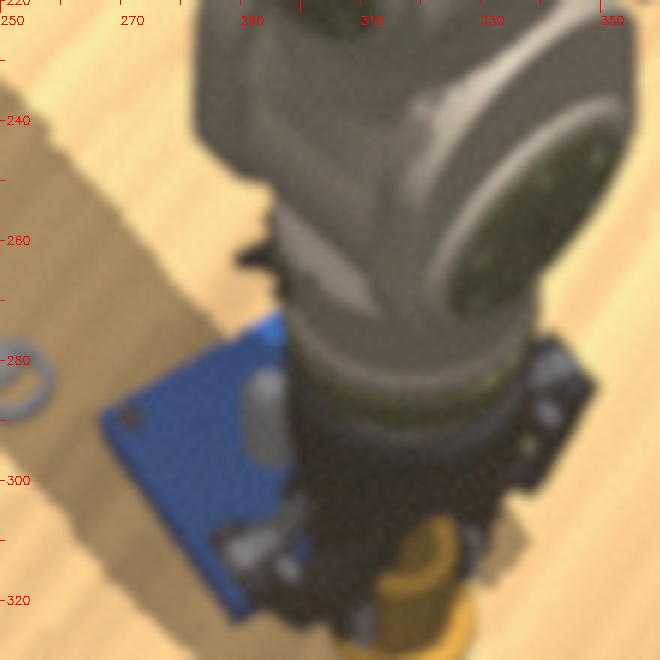

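View pics/w9.png

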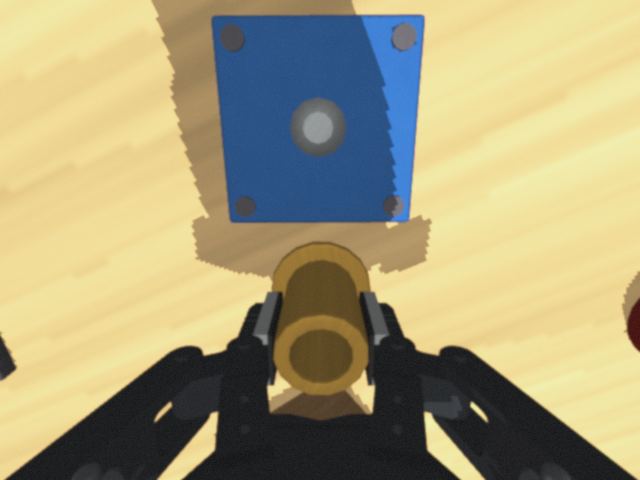

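Aligned: the block edge is parallel to the image rows and the pin column is 318, with the sleeve at 320. Go down 7 mm, soften the grip to 20 N, push in, and look partway.

Emit:
drive_tool(rows=[[0,4,0,0],[0,3.3,0,0],[-4,0,0,0],[-4,0,0,0],[-4,0,0,0],[-4,0,0,0],[-4,0,0,0],[0,0,0,0]], squeeze=20)

```text
clock: 13.8
tool_pos: [0.6379, -0.073, 0.0353]
tool_rot: [-1.572, -0.011, -0.425]
force: [7.0, -7.2, 0.6]
gripper_width: 0.0349
```

```bash
python3 - <<'E'
from bench import *
from h import *
p=snapshot("wrist")
s=sense();delta(s,[.5795+.081*.911,-.0456-.081*.4115,.0335])
cv2.imwrite("pics/w10.png",p["pixels"][:,:,::-1])
E
```

```text
tool [ 0.6379 -0.073   0.0353] [-90.06  -0.62 -24.38] t 13.85 F [ 5.9 -6.4  0.8] w 0.034958382110825074
delta tool mm [16.4  1.9  1. ]
```

View pics/w10.png

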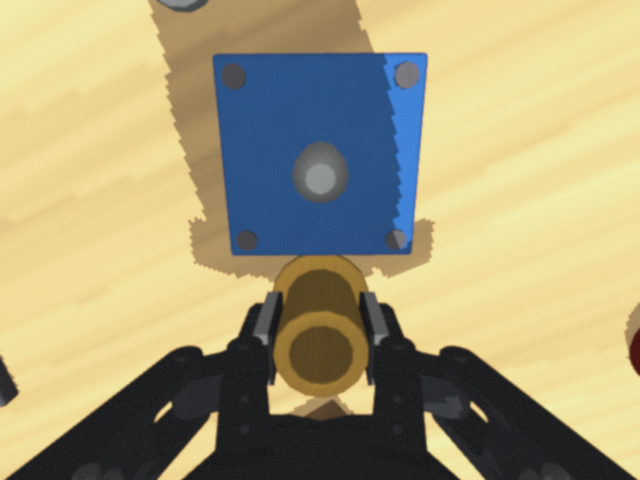

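It's pivoting: the flange edge moved from row 242 to 254 while the rim end stays put. Force is about 9 N. Continue.

Emit:
drive_tool(rows=[[-3,0,0,0],[-3,0,0,0],[-3,0,0,0],[0,0,0,0]])

```text
clock: 14.35
tool_pos: [0.6289, -0.0684, 0.0351]
tool_rot: [-1.571, -0.009, -0.425]
force: [5.5, -4.6, 1.2]
gripper_width: 0.0345
```

```bash
python3 - <<'E'
from bench import *
from h import *
p=snapshot("wrist")
s=sense();delta(s,[.5795+.081*.911,-.0456-.081*.4115,.0335])
cv2.imwrite("pics/w11.png",p["pixels"][:,:,::-1])
E
```

```text
tool [ 0.6289 -0.0684  0.035 ] [-90.01  -0.5  -24.36] t 14.4 F [ 4.5 -3.7  1.2] w 0.03440412914061697
delta tool mm [26.6  1.8  0.4]
```

View pics/w11.png

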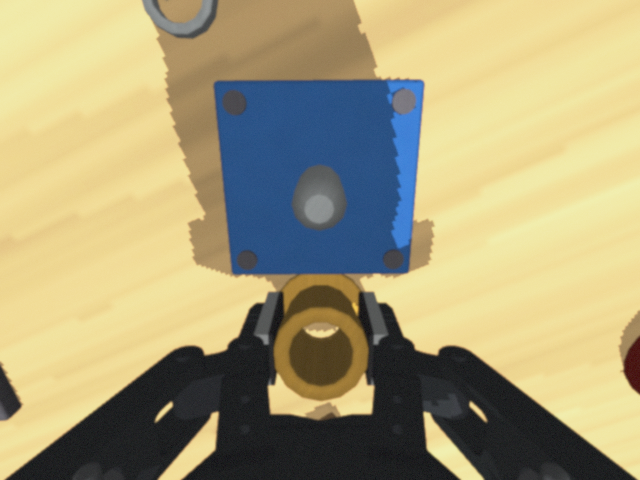

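The bore now shows the floor through it, so the tilt has grown to roughly 22°. Before finishing the tilt I'll overlay models to pin down both the lens tilt and the present sleeve tilt.

```bash
cat >> h.py <<'E'
def circ(C,ax,r,n=60):
    ax=ax/np.linalg.norm(ax);u=np.cross(ax,[0,1,.01]);u/=np.linalg.norm(u);v=np.cross(ax,u)
    return [C+r*(np.cos(i)*u+np.sin(i)*v) for i in np.linspace(0,2*np.pi,n)]
def poly(im,p,P,x0,y0,k,col):
    uv=np.array([(proj(p,x)+.5-[x0,y0])*k for x in P]);cv2.polylines(im,[uv.round().astype(int)],False,col,1)
E
python3 - <<'E'
from bench import *
from h import *
d=pickle.load(open("p0.pkl","rb"));t=d["top"];q=d["scene"]
L=np.array([.5436,-.3076,.1263])
az=np.radians(163)
ims=[]
for th in(20,26,32):
    a=np.array([np.sin(np.radians(th))*np.cos(az),np.sin(np.radians(th))*np.sin(az),np.cos(np.radians(th))])
    i1=crop(t,490,240,50,45,5,0);i2=crop(q,175,350,50,45,5,0)
    for im,p,x0,y0 in((i1,t,490,240),(i2,q,175,350)):
        poly(im,p,circ(L,a,.020),x0,y0,5,(0,0,255));poly(im,p,circ(L-.03*a,a,.020),x0,y0,5,(0,255,0));
    ims.append(np.vstack([i1,i2]))
cv2.imwrite("pics/lens.png",np.hstack(ims))
# sleeve in wrist
p=snapshot("wrist");s=sense();R=Rm(s["tool_rot"]);X=s["tool_pos"]
ims=[]
for th in(18,23,28):
    c,sn=np.cos(np.radians(th)),np.sin(np.radians(th))
    ax=R@np.array([-sn,-c,0]);piv=X+R@np.array([0,-.0225,0])   # pivot 45mm above face
    im=crop(p,250,240,140,175,2,0)
    F=piv-.045*ax
    for h,r in((0,.026),(.006,.026),(.06,.018),(.06,.0115)): poly(im,p,circ(F+h*ax,ax,r),250,240,2,(0,0,255))
    ims.append(im[:,:260])
cv2.imwrite("pics/slv.png",np.hstack(ims))
E
```

```text
(no output)
```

View pics/lens.png

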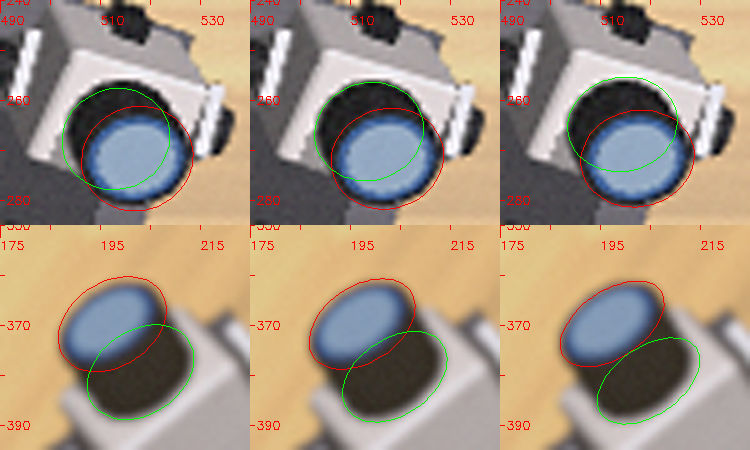

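View pics/slv.png

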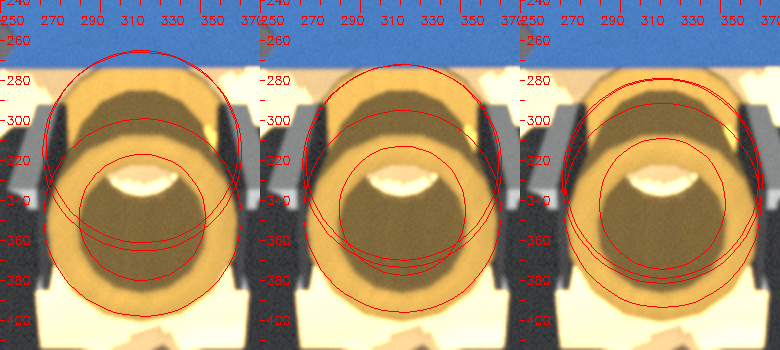

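```bash
cat > fit.py <<'E'
from bench import *
from h import *
from scipy.optimize import least_squares
def feats(p,s,th,xo,f):   # f: distance of pivot(axis point) to face ; pivot at tool (xo,-.0225+.. )
    R=Rm(s["tool_rot"]);X=np.array(s["tool_pos"]);c,sn=np.cos(th),np.sin(th)
    ax=R@np.array([-sn,-c,0]);piv=X+R@np.array([xo,-.0225,0]);F=piv-f*ax
    def ext(h,r):
        v=np.array([proj(p,x)[1] for x in circ(F+h*ax,ax,r,90)]);return v.min(),v.max()
    a=ext(.06,.018);b=ext(.06,.0115);j=ext(.006,.018)[0];g=ext(.006,.026)[0];k=ext(0,.0115)[1]
    return np.array([a[0],a[1],b[0],b[1],j,g,k]),F,ax
def fit(p,s,obs,th0=None):
    m=np.array([o is not None for o in obs]);o=np.array([x if x is not None else 0 for x in obs],float)
    if th0 is None: fn=lambda v:(feats(p,s,*v)[0]-o)[m]/1; x0=[.4,0,.045]
    else: fn=lambda v:(feats(p,s,th0,*v)[0]-o)[m]; x0=[0,.045]
    r=least_squares(fn,x0,x_scale=[.1,.001,.001][-len(x0):]);return r.x,r.fun
E
python3 - <<'E'
from fit import *
p,t,q=pickle.load(open("p6.pkl","rb"))
p2=snapshot("wrist");s=sense()
s8=dict(tool_pos=np.array([.5802,-.0467,.1125]),tool_rot=np.radians([-90,0,-17.51]))
print("upright",fit(p,s8,[315,394,329,383,260.3,242.5,None],0.0))
r=fit(p2,s,[307,400,323,386,285,None,336.5]);print("now",np.degrees(r[0][0]),r)
# lens silhouette fit
d=pickle.load(open("p0.pkl","rb"))
import scipy.optimize as so
M={}
for n,(x0,y0,x1,y1) in dict(top=(490,240,545,290),scene=(175,350,225,400)).items():
    im=d[n]["pixels"].astype(int);V=im.max(2);mask=((V<62)|((im[:,:,2]>im[:,:,0]+15)))
    w=np.zeros_like(mask);w[y0:y1,x0:x1]=1;mask&=w;
    nl,lab,st,_=cv2.connectedComponentsWithStats(mask.astype(np.uint8));i=1+np.argmax(st[1:,4]);M[n]=(lab==i).astype(np.uint8);print(n,st[i])
def cost(v,ret=False):
    L=v[:3];th,az=v[3],v[4];a=np.array([np.sin(th)*np.cos(az),np.sin(th)*np.sin(az),np.cos(th)]);e=0
    for n in M:
        P=np.array([proj(d[n],x) for x in circ(L,a,v[6])+circ(L-v[5]*a,a,v[6])],np.float32)
        k=8;hl=cv2.convexHull((P*k+k/2-.5).astype(np.float32)).round().astype(int)
        b=np.zeros((60*k,60*k),np.uint8);o=np.array([488,235] if n=="top" else [170,345])
        cv2.fillPoly(b,[hl-o*k],255);b=cv2.resize(b,(60,60),interpolation=cv2.INTER_AREA)/255.
        e+=np.abs(b-M[n][o[1]:o[1]+60,o[0]:o[0]+60]).sum()
    return e
best=None
for th in(18,23,28,33):
    x0=np.array([.5436,-.3076,.1263,np.radians(th),np.radians(163),.028,.0195])
    sim=np.vstack([x0]+[x0+dd for dd in np.diag([.003,.003,.003,.08,.1,.006,.001])])
    r=so.minimize(cost,x0,method="Nelder-Mead",options=dict(initial_simplex=sim,maxiter=500,xatol=1e-5,fatol=.05))
    print(th,r.fun,r.x[:3],np.degrees(r.x[3:5]),r.x[5:])
for n in M: cv2.imwrite(f"pics/m_{n}.png",cv2.resize(M[n][230:410,170:560]*255,None,fx=2,fy=2))
E
```

```text
upright (array([0.00017169, 0.04791555]), array([-0.97680892,  1.3277797 ,  0.79562224, -1.31970966, -1.3136666 ,
        1.58254176]))
now 17.036295315516348 (array([0.29733945, 0.00378027, 0.04836545]), array([-0.35200118,  1.28233973,  0.81471024, -1.72472247,  0.02127122,
       -0.05182847]))
top [490 242  40  48 934]
scene [188 362  25  26 460]
18 529.2039215686274 [ 0.54357617 -0.3081935   0.12314195] [ 30.53129608 163.64880132] [0.02538054 0.01899122]
23 528.4039215686274 [ 0.54367706 -0.30810911  0.12315727] [ 31.51737131 164.58813626] [0.02469127 0.01945212]
28 528.2196078431373 [ 0.54389788 -0.30786937  0.12400676] [ 30.92087273 164.21935914] [0.02560185 0.01919178]
33 527.5098039215686 [ 0.54203064 -0.30821231  0.1233691 ] [ 38.02834147 169.22483606] [0.02665852 0.01900288]
```

```bash
cat > lensfit.py <<'E'
from h import *
import scipy.optimize as so
d=pickle.load(open("p0.pkl","rb"))
M={}
for n,(x0,y0,x1,y1,tv) in dict(top=(502,254,529,283,50),scene=(183,358,216,392,60)).items():
    im=d[n]["pixels"].astype(int);V=im.max(2);mask=((V<tv)|((im[:,:,2]>im[:,:,0]+15)))
    w=np.zeros_like(mask);w[y0:y1,x0:x1]=1;mask&=w
    nl,lab,st,_=cv2.connectedComponentsWithStats(mask.astype(np.uint8));i=1+np.argmax(st[1:,4]);M[n]=cv2.morphologyEx((lab==i).astype(np.uint8),cv2.MORPH_OPEN,np.ones((3,3)));print(n,st[i])
def cost(v):
    L=v[:3];th,az=v[3],v[4];a=np.array([np.sin(th)*np.cos(az),np.sin(th)*np.sin(az),np.cos(th)]);e=0
    for n in M:
        P=np.array([proj(d[n],x) for x in circ(L,a,v[6])+circ(L-v[5]*a,a,v[6])],np.float32)
        k=8;hl=cv2.convexHull((P*k+k/2-.5).astype(np.float32)).round().astype(int)
        b=np.zeros((60*k,60*k),np.uint8);o=np.array([488,235] if n=="top" else [170,345])
        cv2.fillPoly(b,[hl-o*k],255);b=cv2.resize(b,(60,60),interpolation=cv2.INTER_AREA)/255.
        e+=np.abs(b-M[n][o[1]:o[1]+60,o[0]:o[0]+60]).sum()
    return e
for th in(18,23,28,33):
    x0=np.array([.5436,-.3076,.1263,np.radians(th),np.radians(163),.028,.0195])
    sim=np.vstack([x0]+[x0+dd for dd in np.diag([.003,.003,.003,.08,.1,.006,.001])])
    r=so.minimize(cost,x0,method="Nelder-Mead",options=dict(initial_simplex=sim,maxiter=500,xatol=1e-5,fatol=.05))
    print(th,r.fun,r.x[:3],np.degrees(r.x[3:5]),r.x[5:])
cv2.imwrite("pics/m.png",np.hstack([cv2.resize(M["top"][235:295,488:548]*255,None,fx=6,fy=6),cv2.resize(M["scene"][345:405,170:230]*255,None,fx=6,fy=6)]))
# glass centre from blue
for n in M:
    im=d[n]["pixels"].astype(int);b=((im[:,:,2]>im[:,:,0]+15)&(M[n]>0)).astype(np.uint8);c=max(cv2.findContours(b,0,1)[0],key=len);print(n,cv2.fitEllipse(c))
E
python3 lensfit.py
```

```text
top [502 256  27  27 523]
scene [188 362  25  26 459]
18 118.1843137254902 [ 0.54391635 -0.30858727  0.12287888] [ 29.3853726  164.95425615] [0.02461679 0.01896412]
23 114.84313725490196 [ 0.54368773 -0.30773133  0.12342582] [ 32.09236096 161.66791295] [0.02522137 0.01922593]
28 115.46666666666667 [ 0.54369998 -0.3078704   0.12337857] [ 31.07781371 161.98751986] [0.02508357 0.01903516]
33 115.25882352941176 [ 0.54186889 -0.30789699  0.12353983] [ 38.19121598 166.81269945] [0.027187   0.01887401]
top ((516.8340454101562, 271.1292419433594), (16.150005340576172, 19.24009132385254), 82.0091781616211)
scene ((196.39463806152344, 369.66619873046875), (11.345205307006836, 19.21320915222168), 55.570274353027344)
```

Emit:
drive_tool(rows=[[-3,0,0,0],[-3,0,0,0],[-2,0,0,0],[0,0,0,0]])

```text
clock: 15.0
tool_pos: [0.6214, -0.0646, 0.0349]
tool_rot: [-1.57, -0.008, -0.425]
force: [4.3, -3.0, 1.3]
gripper_width: 0.0344
```

```bash
python3 - <<'E'
from bench import *
from h import *
p=snapshot("wrist");s=sense();pickle.dump((p,s),open("p12.pkl","wb"))
delta(s,[.5795+.081*.911,-.0456-.081*.4115,.0335])
cv2.imwrite("pics/w12.png",crop(p,240,240,160,180,4,0))
E
```

```text
tool [ 0.6214 -0.0647  0.0349] [-89.97  -0.46 -24.34] t 15.05 F [ 4.3 -2.8  1.1] w 0.0345364184753701
delta tool mm [34.9  1.6  0.1]
```

View pics/w12.png

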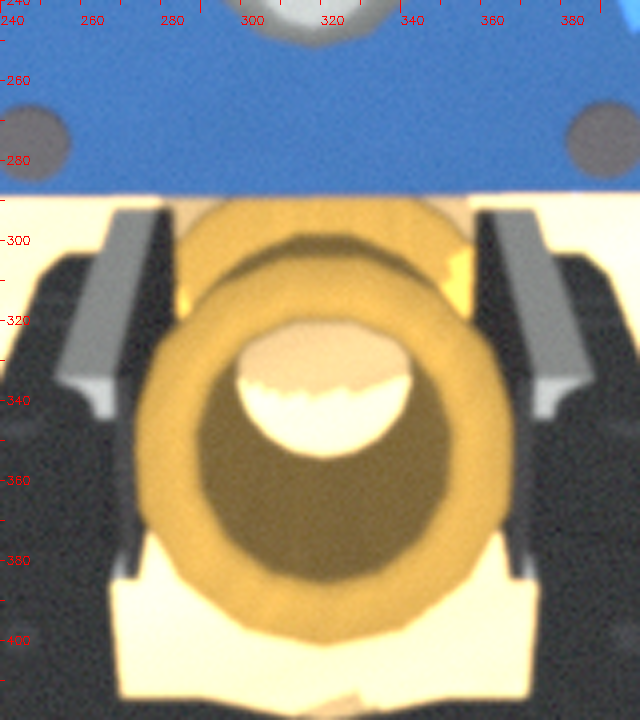

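View pics/m.png

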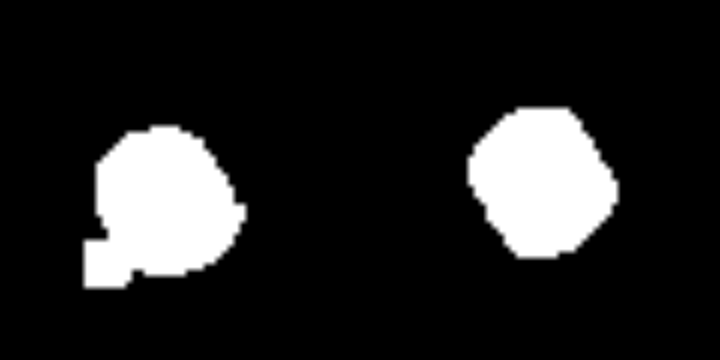

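```bash
python3 - <<'E'
from fit import *
p,s=pickle.load(open("p12.pkl","rb"))
r=fit(p,s,[303.2,401,319.5,385.6,298.3,None,354.2]);print(np.degrees(r[0][0]),r)
# lens fit, restrict the stray shadow, fixed az 163, tube r 20
import re
src=open("lensfit.py").read().split("for th in(18")[0];exec(src)
M["top"][273:,:506]=0;M["top"]=cv2.morphologyEx(M["top"],cv2.MORPH_OPEN,cv2.getStructuringElement(2,(7,7)))
for th in range(14,41,3):
  f=lambda v:cost(np.r_[v[:3],np.radians(th),np.radians(163),v[3:]])
  x0=np.array([.5436,-.3076,.1245,.026,.0192]);sim=np.vstack([x0]+[x0+q for q in np.diag([.003,.003,.003,.006,.001])])
  r=so.minimize(f,x0,method="Nelder-Mead",options=dict(initial_simplex=sim,maxiter=300,xatol=1e-5,fatol=.05));print(th,r.fun,r.x)
E
```

```text
26.38027728812221 (array([0.4604227 , 0.00459619, 0.04671876]), array([-0.45783318,  1.48967304,  0.66551435, -1.72223166,  0.58769756,
       -0.56981429]))
top [502 256  27  27 523]
scene [188 362  25  26 459]
14 104.38039215686274 [ 0.54694597 -0.30939111  0.12253436  0.02164443  0.01942076]
17 101.02352941176471 [ 0.54673821 -0.30902699  0.12439058  0.02426105  0.01896928]
20 90.8078431372549 [ 0.54626804 -0.30898329  0.12309655  0.02233655  0.01930648]
23 84.15686274509804 [ 0.54532811 -0.30855332  0.12383029  0.02487069  0.01894154]
26 76.11764705882354 [ 0.54458108 -0.30832302  0.12385501  0.02484485  0.01899061]
29 69.67843137254901 [ 0.5440386  -0.30820964  0.12344483  0.02498373  0.01905174]
32 67.09411764705882 [ 0.54329678 -0.30788356  0.12363577  0.02581094  0.01902229]
35 67.47843137254901 [ 0.54279004 -0.307459    0.12349008  0.02630521  0.01889709]
38 69.02352941176471 [ 0.54209879 -0.30723659  0.1227859   0.02699095  0.01876666]
```

The silhouette fit gives a lens tilt of about 31–32°. The sleeve is at about 26.4° now, and the last 8 mm gave 9°, so I'll push 4 mm more, then firm up the grip and back off.

Emit:
drive_tool(rows=[[-2,0,0,0],[-2,0,0,0],[0,0,0,0]])

```text
clock: 15.42
tool_pos: [0.6175, -0.0629, 0.0347]
tool_rot: [-1.57, -0.007, -0.425]
force: [4.5, -3.2, 2.1]
gripper_width: 0.0343
```

Emit:
drive_tool(rows=[[0,0,0,0],[0,0,0,0],[2,0,0,0],[6,0,0,0],[15,0,0,0],[10,0,0,0],[0,-10,0,0]], squeeze=60)

```text
clock: 16.3
tool_pos: [0.6436, -0.075, 0.0413]
tool_rot: [-1.571, 0.003, -0.425]
force: [-0.7, -0.2, -2.7]
gripper_width: 0.0341
```

Emit:
drive_tool(rows=[[0,-30,0,0],[0,-50,0,0],[0,-50,0,0],[0,-50,0,0],[0,-40,0,0],[0,-20,0,0],[0,0,0,0]])

```text
clock: 17.18
tool_pos: [0.6447, -0.075, 0.285]
tool_rot: [-1.57, -0.003, -0.424]
force: [-0.5, 0.4, -2.9]
gripper_width: 0.0337
```

```bash
python3 - <<'E'
from bench import *
from h import *
p=snapshot("wrist");q=snapshot("scene");s=sense();pickle.dump((p,s),open("p13.pkl","wb"))
delta(s,[.62,-.0456,.0335])
cv2.imwrite("pics/w13.png",crop(p,240,240,160,180,4,0));cv2.imwrite("pics/s13.png",q["pixels"][:,:,::-1])
E
```

```text
tool [ 0.6439 -0.0749  0.2818] [-9.001e+01  7.000e-02 -2.431e+01] t 17.275 F [ 0.6 -0.1 -2.6] w 0.033696209733607596
delta tool mm [-33.5 248.3  16.9]
```

View pics/w13.png

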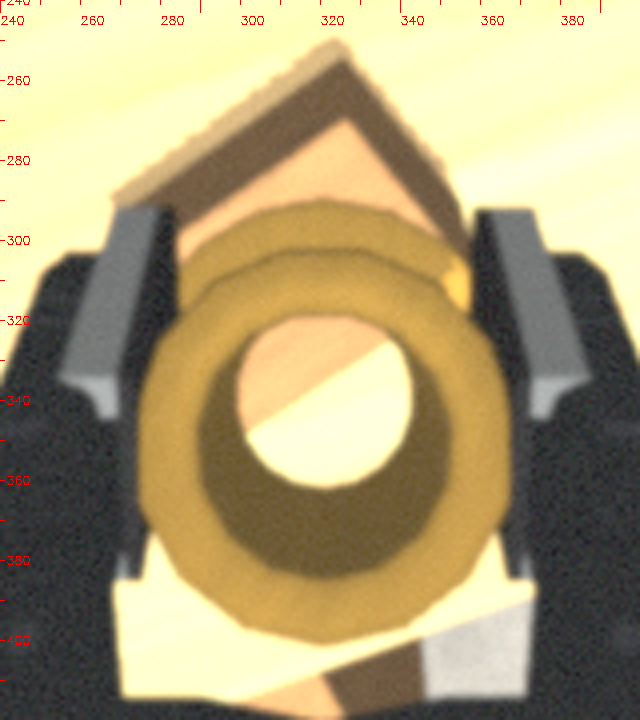

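View pics/s13.png

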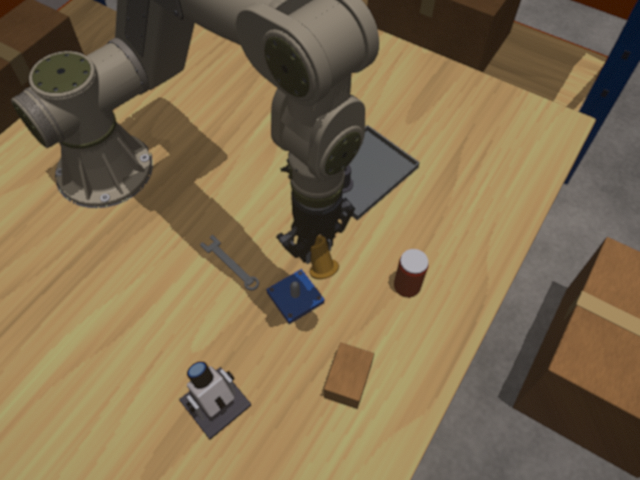

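The sleeve is leaning clearly with the camera-side geometry right, and nothing else has moved. Fit the tilt and compute the target.

```bash
python3 - <<'E'
from fit import *
p,s=pickle.load(open("p13.pkl","rb"))
r=fit(p,s,[301.6,401,319,384.6,None,289.4,361.8]);print(np.degrees(r[0][0]),r)
th,xo,f=r[0]
off=np.array([xo,-.0225,0])-f*np.array([-np.sin(th),-np.cos(th),0]);print("face in tool",off)
for tl in(28,31):
    L=np.array([.5434,-.3079,.1245]);t=np.radians(tl);az=np.radians(163)
    a=np.array([np.sin(t)*np.cos(az),np.sin(t)*np.sin(az),np.cos(t)]);foc=L+.1*a
    Rt=Rm([-np.pi/2,0,np.radians(-17)]);X=foc-Rt@off;print(tl,foc,"TCP",X)
    print("tool-frame (yaw -17) delta",Rt.T@(X-s["tool_pos"])*1000)
E
```

```text
30.60196395792647 (array([0.53410503, 0.00782624, 0.04250898]), array([-0.03090317,  1.39899813, -0.09283794, -1.30728103,  0.73116727,
       -0.70612631]))
face in tool [0.02946633 0.01408852 0.        ]
28 [ 0.49850421 -0.29417398  0.21279476] TCP [ 0.47032542 -0.28555886  0.22688328]
tool-frame (yaw -17) delta [-104.35092618   54.90115264 -252.20928781]
31 [ 0.49414666 -0.29284174  0.21021673] TCP [ 0.46596787 -0.28422662  0.22430525]
tool-frame (yaw -17) delta [-108.9075774    57.47918186 -252.20928781]
```

Emit:
drive_tool(rows=[[0,0,0,-7.3],[-8,0,-18,0],[-14,0,-34,0],[-16,0,-38,0],[-16,0,-38,0],[-16,0,-38,0],[-14,0,-32,0],[-10,0,-24,0]])

```text
clock: 18.27
tool_pos: [0.4869, -0.2611, 0.2814]
tool_rot: [-1.57, 0.002, -0.301]
force: [0.4, 0.1, -1.6]
gripper_width: 0.0338
```

Emit:
drive_tool(rows=[[-8,0,-20,0],[-5,0,-10,0],[0,0,0,0],[0,0,0,0]])

```text
clock: 18.77
tool_pos: [0.4685, -0.2844, 0.2823]
tool_rot: [-1.57, 0.0, -0.297]
force: [0.6, -0.0, -2.4]
gripper_width: 0.0336
```

```bash
python3 - <<'E'
from bench import *
from h import *
p=snapshot("wrist");q=snapshot("scene");t=snapshot("top");s=sense();pickle.dump((p,q,t,s),open("p14.pkl","wb"))
delta(s,[.4675,-.2847,.225])
cv2.imwrite("pics/w14.png",p["pixels"][:,:,::-1]);cv2.imwrite("pics/s14.png",crop(q,130,240,150,200,3,0))
cv2.imwrite("pics/t14.png",t["pixels"][:,:,::-1])
E
```

```text
tool [ 0.4688 -0.2842  0.2824] [-89.99   0.   -16.96] t 18.925 F [ 0.4  0.3 -1.8] w 0.03374032578048364
delta tool mm [-1.1 57.4 -0.8]
```

View pics/w14.png

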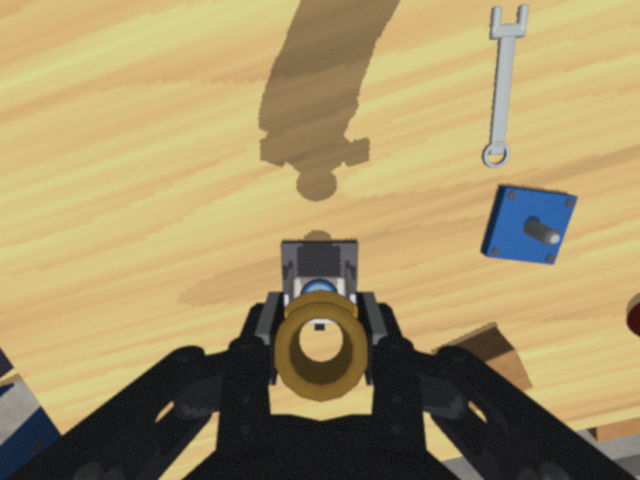

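View pics/s14.png

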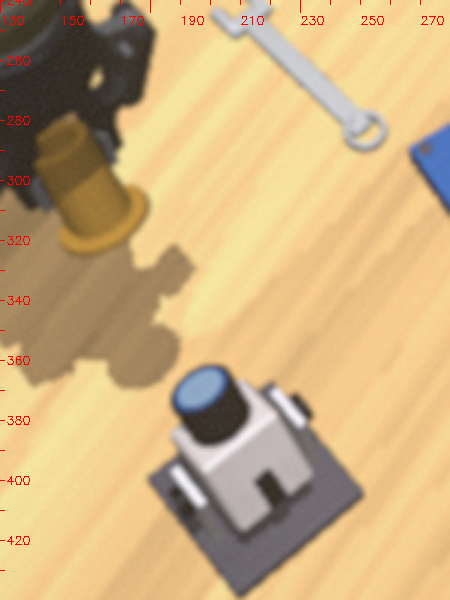

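View pics/t14.png

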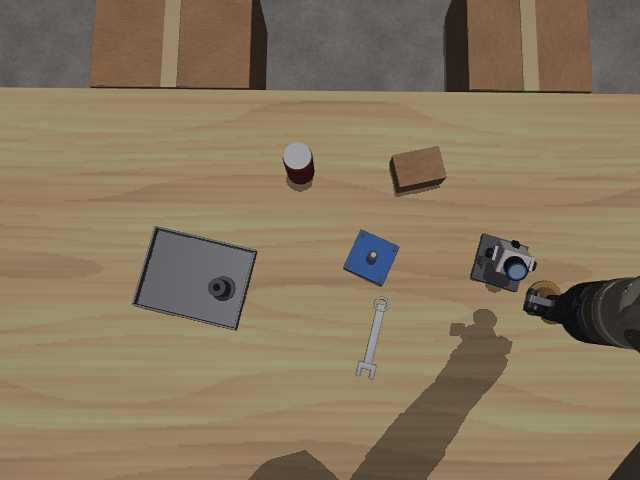

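The sleeve hangs above the camera, visibly parallel to the lens tube. In the wrist view the lens (319,288) is in line with the sleeve (320). The steel sleeve is unmoved. Descend 57 mm to the focus.

Emit:
drive_tool(rows=[[-0.5,8,-0.4,0],[-0.5,13,-0.4,0],[0,15,0,0],[0,12,0,0],[0,7,0,0],[0,2,0,0],[0,0,0,0],[0,0,0,0]])

```text
clock: 19.92
tool_pos: [0.4675, -0.2855, 0.226]
tool_rot: [-1.571, -0.001, -0.297]
force: [0.1, 0.5, -2.8]
gripper_width: 0.0339
```

```bash
python3 - <<'E'
from bench import *
from h import *
p=snapshot("wrist");q=snapshot("scene");t=snapshot("top");s=sense();pickle.dump((p,q,t,s),open("p15.pkl","wb"))
delta(s,[.4675,-.2847,.225])
R=Rm(s["tool_rot"]);X=s["tool_pos"];th=np.radians(30.6);ax=R@np.array([-np.sin(th),-np.cos(th),0]);F=X+R@np.array([.0295,.0141,0])
L=np.array([.5434,-.3079,.1245])
d=F-L;print("F",F,"axial",d@ax,"lateral",np.linalg.norm(d-ax*(d@ax)))
im=crop(q,140,260,110,150,4,0)
for h,r in((0,.026),(.006,.026),(.06,.018)): poly(im,q,circ(F+h*ax,ax,r),140,260,4,(0,0,255))
poly(im,q,circ(L,ax,.02),140,260,4,(0,255,0));poly(im,q,[L,L+.1*ax],140,260,4,(0,255,0));poly(im,q,circ(L+.1*ax,ax,.003),140,260,4,(0,255,0))
im2=crop(t,480,225,100,150,3,0)
for h,r in((0,.026),(.006,.026),(.06,.018)): poly(im2,t,circ(F+h*ax,ax,r),480,225,3,(0,0,255))
poly(im2,t,circ(L,ax,.02),480,225,3,(0,255,0))
cv2.imwrite("pics/s15.png",np.hstack([im,cv2.copyMakeBorder(im2,0,150,0,0,0)]));cv2.imwrite("pics/w15.png",crop(p,220,200,200,220,3,0))
E
```

```text
tool [ 0.4674 -0.2854  0.2259] [-9.001e+01 -4.000e-02 -1.701e+01] t 20.075 F [ 0.8  0.1 -1.3] w 0.033644566247369806
delta tool mm [-0.1  0.9  0.7]
F [ 0.49561493 -0.29408473  0.21178986] axial 0.10045036758259787 lateral 0.0018754586238577404
```

View pics/s15.png

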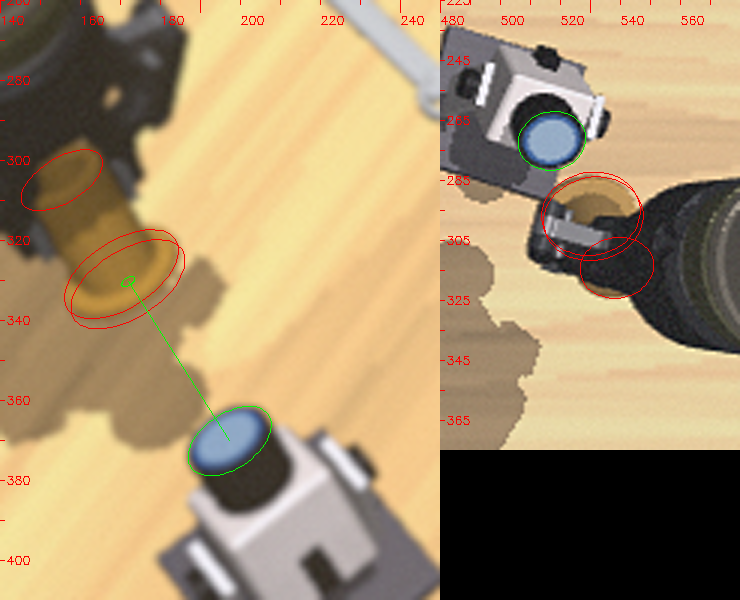

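View pics/w15.png

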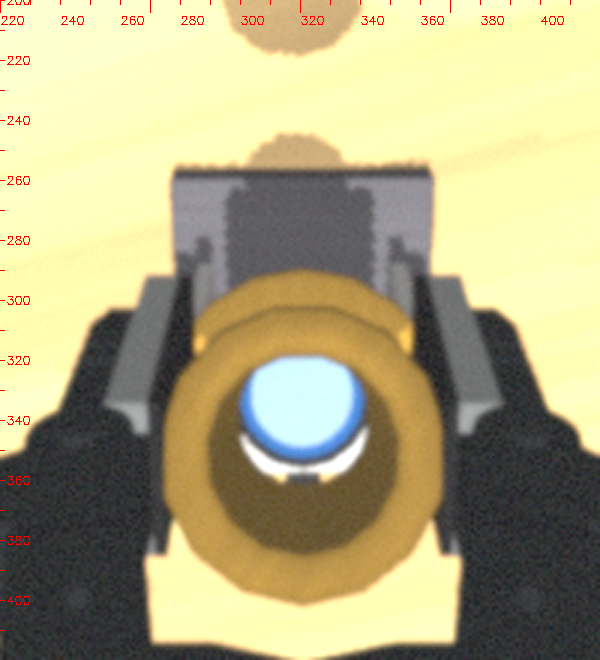

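In the wrist view the lens glass is visible through the bore, centred laterally. In the scene the flange is ~3 px above my overlay (about 4 mm), so I'll check the sleeve pose by fitting it in the scene view.

```bash
python3 - <<'E'
from fit import *
import scipy.optimize as so
p,q,t,s=pickle.load(open("p15.pkl","rb"))
R=Rm(s["tool_rot"]);X=np.array(s["tool_pos"])
# brass mask in scene below the gripper
im=q["pixels"].astype(int);hsv=cv2.cvtColor(q["pixels"],cv2.COLOR_RGB2HSV)
b=crop(q,145,290,45,60,12,0)
ims=[]
L=np.array([.5434,-.3079,.1245])
for th,dx,dy in((24,-5,0),(28,-3,-1),(31,-3,-3)):
    t_=np.radians(th);ax=R@np.array([-np.sin(t_),-np.cos(t_),0]);F=X+R@np.array([.0295+dx/1000,.0141+dy/1000,0])
    c=crop(q,145,290,42,52,6,0)
    for h,r in((0,.026),(.006,.026),(.06,.018),(.06,.0115)): poly(c,q,circ(F+h*ax,ax,r),145,290,6,(0,0,255))
    ims.append(c);print(th,(F-L)@ax)
cv2.imwrite("pics/f15.png",np.hstack(ims));cv2.imwrite("pics/f15b.png",b)
E
```

```text
24 0.10201389442713096
28 0.10271550289829738
31 0.10455265802870135
```

View pics/f15.png

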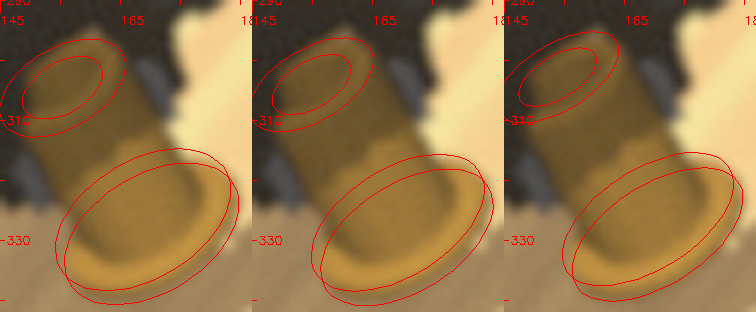

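View pics/f15b.png

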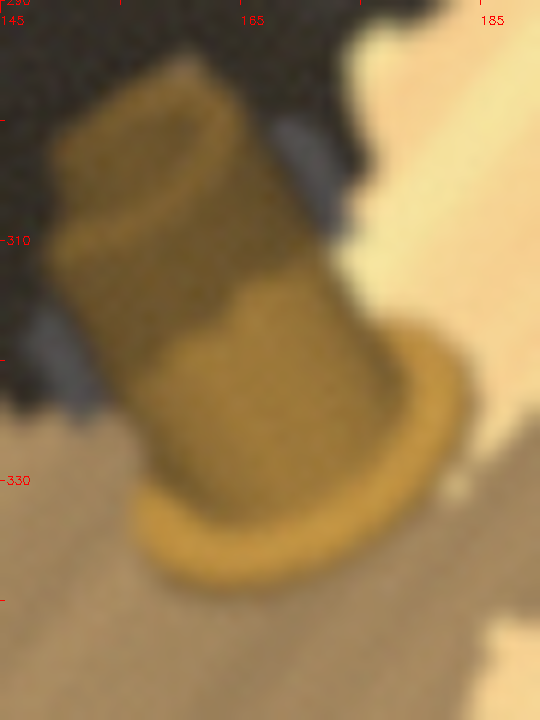

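```bash
python3 - <<'E'
from fit import *
p,q,t,s=pickle.load(open("p15.pkl","rb"))
R=Rm(s["tool_rot"]);X=np.array(s["tool_pos"])
cv=lambda P:np.array(P)/12-.46+[145,290]
fl=cv([(132,520),(150,560),(215,588),(300,570),(380,515),(440,450),(478,380),(460,345),(410,318)])
br=cv([(260,150),(300,220),(350,300),(70,280),(110,350),(140,410)])
rm=cv([(190,55),(235,90)])
def hull(P): return cv2.convexHull((np.array([proj(q,x) for x in P])*100).astype(np.float32)).round().astype(np.int32)
def res(v,fixphi=None):
    th,dx,dy,dz=v[:4];ph=v[4] if len(v)>4 else 0
    ax=R@np.array([-np.sin(th)*np.cos(ph),-np.cos(th)*np.cos(ph),np.sin(ph)]);F=X+R@np.array([.0295+dx,.0141+dy,dz])
    hf=hull(circ(F,ax,.026)+circ(F+.006*ax,ax,.026));hb=hull(circ(F,ax,.018)+circ(F+.06*ax,ax,.018))
    e=[cv2.pointPolygonTest(hf,tuple(map(float,a*100)),True)/100 for a in fl]+[cv2.pointPolygonTest(hb,tuple(map(float,a*100)),True)/100 for a in list(br)+list(rm)]
    return np.r_[e,(dz/.001)*.3]
for x0 in([.5,0,0,0],[.5,0,0,0,0]):
    r=least_squares(res,x0,x_scale=[.1,.002,.002,.002,.1][:len(x0)],diff_step=1e-3,method="trf") if 0 else None
    import scipy.optimize as so
    sc=np.array([.1,.003,.003,.001,.1])[:len(x0)]
    m=so.minimize(lambda v:(res(v)**2).sum(),x0,method="Nelder-Mead",options=dict(initial_simplex=np.vstack([x0]+[x0+d for d in np.diag(sc)]),maxiter=2000,xatol=1e-5,fatol=1e-4))
    print(m.fun,np.degrees(m.x[0]),m.x[1:4]*1000,np.degrees(m.x[4:]),np.round(res(m.x),1))
    for th in(18,22,26,30,34,38):
        g=lambda v:(res(np.r_[np.radians(th),v])**2).sum()
        y=np.array(x0[1:],float);k=so.minimize(g,y,method="Nelder-Mead",options=dict(initial_simplex=np.vstack([y]+[y+d for d in np.diag(sc[1:])]),maxiter=1000));print("  ",th,round(k.fun,2),k.x[:3]*1000)
E
```

```text
14.1819718339942 37.2018461647456 [-17.72964007  28.04217748   4.86076758] [] [-0.3 -0.6 -0.3 -0.5  0.1  0.6  0.1  0.2  0.6  0.6  1.   1.1  2.   1.6
  0.9 -0.6 -0.3  1.5]
   18 21.92 [-25.17064631  29.79147994   4.61764093]
   22 19.63 [-24.68797958  31.61632471   4.81492219]
   26 17.67 [-25.07293151  35.60661495   5.36511291]
   30 15.87 [-23.51030358  35.06968123   5.38962662]
   34 14.64 [-20.65654462  31.99450828   5.17250574]
   38 14.24 [-18.34996079  29.47513926   5.05977234]
11.876327067073412 37.78995638834788 [-19.76710172  32.42212766   4.45846646] [2.03401639] [ 0.2 -0.1 -0.4 -0.7  0.   0.7 -0.3 -0.3 -0.1  1.   1.1  0.9  1.6  1.4
  0.9 -0.6  0.3  1.3]
   18 24.35 [-13.89937435   6.47351781   1.85168249]
   22 23.21 [-11.56215099   4.21333836   1.59406988]
   26 16.33 [-27.18259831  39.73376615   5.2266575 ]
   30 14.15 [-24.44960401  36.95296602   4.9103288 ]
   34 17.86 [-6.08597913  1.96593803  1.32060019]
   38 11.88 [-19.6189975   32.16468447   4.45867764]
```

The single-view fit is weak in depth, but it prefers a tilt of 30–38° (the wrist fit says 30.6°, the lens ≈31°), so the angle stands. Both outer views suggest the face is about 3 mm off in x and 3 mm high. I'll apply that correction, let it settle, and re-check.

Emit:
drive_tool(rows=[[1.5,1.5,0.3,0],[1.5,1.5,0.4,0],[0,0,0,0],[0,0,0,0],[0,0,0,0],[0,0,0,0]])

```text
clock: 20.82
tool_pos: [0.4703, -0.2855, 0.2225]
tool_rot: [-1.571, -0.0, -0.297]
force: [0.7, 0.8, -2.2]
gripper_width: 0.0342
```

```bash
python3 - <<'E'
from bench import *
from h import *
p=snapshot("wrist");q=snapshot("scene");t=snapshot("top");s=sense()
delta(s,[.4675,-.2847,.225]);print(np.abs(s["joint_velocities"]).max())
R=Rm(s["tool_rot"]);X=s["tool_pos"];L=np.array([.5434,-.3079,.1245])
F=X+R@np.array([.0265,.0111,0]);th=np.radians(31);ax=R@np.array([-np.sin(th),-np.cos(th),0]);d=F-L;print(F,"axial",d@ax,"lat",np.linalg.norm(d-ax*(d@ax)))
im=crop(q,140,270,110,150,4,0)
for h,r in((0,.026),(.006,.026)): poly(im,q,circ(F+h*ax,ax,r),140,270,4,(0,0,255))
poly(im,q,circ(L,ax,.02),140,270,4,(0,255,0));poly(im,q,[L,L+.1*ax],140,270,4,(0,255,0))
im2=crop(t,480,225,100,150,3,0)
for h,r in((0,.026),(.006,.026)): poly(im2,t,circ(F+h*ax,ax,r),480,225,3,(0,0,255))
w=crop(p,250,250,140,150,1,0)
im3=crop(p,220,200,200,200,2,0)
for c,o in((25,(255,0,0)),(31,(0,0,255)),(36,(0,160,0))):
    u=np.radians(c);a=R@np.array([-np.sin(u),-np.cos(u),0]);poly(im3,p,circ(L,a,.017),220,200,2,o)
cv2.imwrite("pics/s16.png",np.hstack([im,cv2.copyMakeBorder(im2,0,150,0,0,0)]));cv2.imwrite("pics/w16.png",im3)
cv2.imwrite("pics/t16.png",t["pixels"][:,:,::-1])
E
```

```text
tool [ 0.4703 -0.2855  0.2225] [-90.    -0.   -17.01] t 20.975 F [ 0.3 -0.7 -2.7] w 0.033912459279926914
delta tool mm [-2.9 -2.5 -0.1]
0.0027039742242016985
[ 0.49561185 -0.29324486  0.21139435] axial 0.10022698142727096 lat 0.0019131288224661918
```

View pics/s16.png

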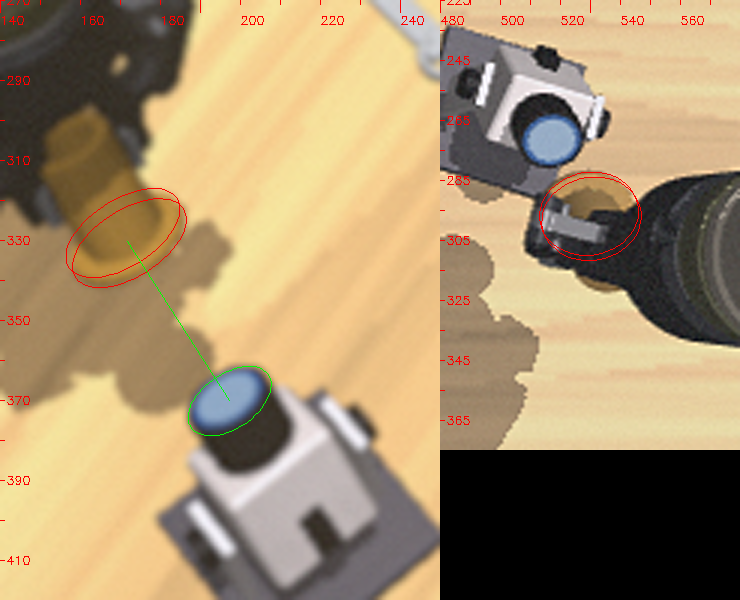

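View pics/w16.png

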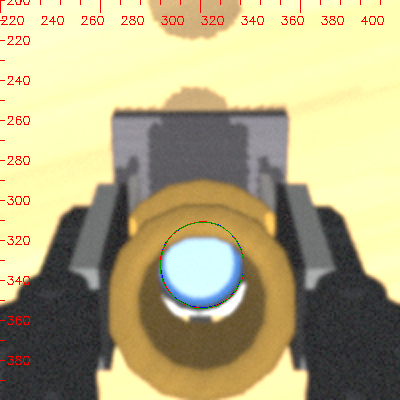

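View pics/t16.png

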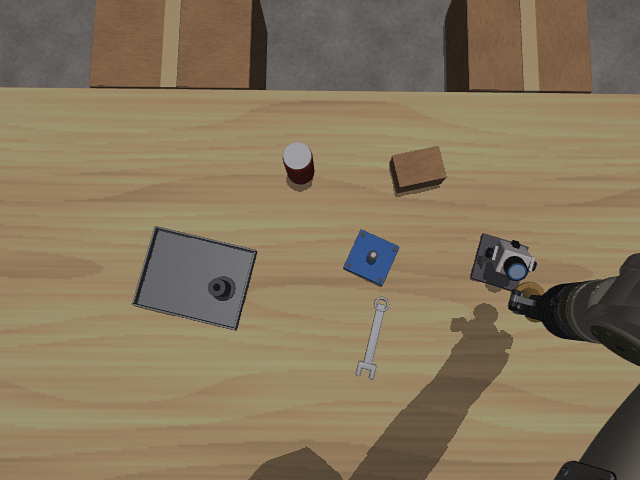

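Flange centre is within about 2 px (about 3–4 mm) of the 100 mm point in the scene view. The lens is centred through the bore in the wrist view. The arm is still, and the bystanders and steel sleeve are at their original pixels. Handing in.

```bash
python3 - <<'E'
from bench import *
print(close_job());print(sense()["clock"],sense()["gripper_width"])
E
```

```text
the job is handed in; nothing more can be done
None
the job is handed in; nothing more can be done
```

I took the brass sleeve from the tray and slid it flange-first fully down onto the gauge pin. It seated within 0.1 mm of the expected height with about 12 N of contact, still gripped. I then lifted it off and held it in front of the inspection camera, handing in at about 21 s of the 48 s limit. No verdict is reported on hand-in.

The tool can only yaw, so I tilted the sleeve in the fingers by pressing its flange against the side of the gauge block at 20 N grip. I then gripped it at 60 N for the move to the camera.

**Last checks at the final pose:**
- **Tilt:** the sleeve leans about 30.6° by the wrist-camera fit, against about 31° for the lens, fitted from its outline. An early, rougher reading of the lens gave 26°. The outline fit was nearly flat from 29° to 38°, so the lens angle is good to a few degrees.
- **Position:** the flange face is about 100 mm out from the lens and about 2 mm off its axis by calculation. The scene picture still showed the flange about 2–3 px (up to 5 mm) from my overlay, which I did not resolve. That is well inside the 22 mm allowed.
- **A check that failed:** fitting the sleeve's position from the scene view alone gave implausible depths, so I did not rely on it.
- **Surroundings:** the arm was at rest. In the last top picture the steel sleeve, carton, can, wrench and camera stood where they began.

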